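# Set out cleaned regulator parts in reverse order for refitting

### The arm

A 6-joint arm with a two-finger parallel gripper is mounted at the origin on the work surface. World frame = base frame: x ahead of the robot, y to its left, z up, the work surface at z = 0. Lengths are in m, angles in rad, forces in N, time in s.
With the tool pointing down it reaches from about 0.25 to 0.725 m from the base axis. Payload 4 kg.
Tool frame: the origin (TCP) lies at the very end of the fingers, on their centre line; the grasp point (between the pads) lies 19 mm behind it; z points along the fingers, y is the direction in which the jaws open and shut (so a half turn about z gives the same grasp; the last joint's range is limited). The gripper opens to 85 mm and grips with 20 to 120 N. Pads are 22 mm wide; open, the fingers measure 114 mm over their backs; the gripper's body (76 mm by 85 mm) begins 54 mm behind the grasp point. The pads swing forward as they close: fully open they stand 13 mm farther back than shut.
Start: joints at [1.253, 0.241, 0.005, 1.335, 0, 1.571], TCP at [0.156, 0.475, 0.231] pointing down, gripper open.
Joint ranges: [-2.72, 2.72], [-1.05, 1.87], [-1.09, 1.28], [-1.99, 2.15], [-1.42, 1.44], [-3.14, 3.14]. Speed limits (rad/s): [2.79, 2.79, 3.14, 3.14, 3.14, 3.14].

### API

Orientations are given as a unit quaternion [x, y, z, w].
In Python, from workcell import bot gives the robot as it stands.
- The arm moves only by the shell command python3 -m crank 'ROWS'. ROWS is JSON, a list that holds one entry, the list of rows, each a list of 5 numbers: the shift along the tool's x, y, z in mm, then the turn about the tool's z in degrees, then the closure in counts, from 0 (fully open) to 255 (shut). In form: [[[tx, ty, tz, turn, grip], ...]]. A call has 1 to 12 rows; each row shifts and turns the pose as measured when the row begins, along the tool's axes as they then stand; what a row does not reach is not made up. A row lasts 1/8 s, in which the tool goes at most 62.5 mm and 10.7 degrees, less where a joint would pass 70% of its speed; a pose out of reach is approached as far as the arm can. A call is refused whole if a number of a shift passes 62.5 or a number of a turn 10.7, either way. A call with a gripper value outside its range is refused whole. The fingers move at their own pace and stop on an object; the grip force is fixed at half the most. Time passes only in rows, so rows that do not move let the fingers close. It gives the time, the measured TCP pose, the force and the opening at its end, in the units of the state.
- bot.get_obs(): the state, without advancing time (a new reading comes with each control period).
- bot.camera(name): name is "scene" or "side" or "wrist"; returns a dict with "img" (384x512x3 uint8, blue, green, red), "depth" (384x512 float32, m along the optical axis (not along the pixel's ray), 0 where there is no reading), "fx", "fy", "cx", "cy" (pixels), "D" ([k1, k2, p1, p2, k3] as OpenCV has them; the pictures are not rectified), "R" (3x3) and "t" (3): a world point X has camera coordinates R X + t; the wrist camera has in their place "T_tool_cam" (4x4, takes a point from camera to tool coordinates, whose origin is the TCP and whose axes are the flange's). Camera axes: x right, y down, z forward; pixel columns grow to the right and rows downward; lengths in m; the calibration is good to about 2 mm. A picture is of the moment at which its call begins: read the wrist's pose just before it.
- bot.job_done(): hands the job in, once; it reports no verdict.
The state is a dict: "clock": time; "joint_pos": joint angles; "joint_vel": joint speeds; "tau": joint torques, N m; "eef_pos": TCP position; "tool_rot": TCP orientation; "ft_force": force on the tool from outside, world axes, zero at the start; "ft_torque": the same for the moment, N m; "grip_width": finger opening in m.
Only numpy, scipy, OpenCV 4.12 (cv2) and the standard library are available. Lean on these libraries where they do the work, as an engineer would, in place of code of your own. Each camera call takes 0.05 s, during which the arm holds its last target.

### The job

The four cleaned diving-regulator parts stand in a row on the wire drying rack, in the order they came out, starting at the rack's loop handle. Move them to the grey compartment tray in reverse order for refitting, one to a compartment: the part beside the rack's loop goes into the compartment farthest from the tray's finger tab, and so on along the row, so that the part farthest from the loop ends up right beside the tab. Set each one down, without dropping it, so that it stands upright on the floor of its compartment.

Things in the scene. Friction and masses are not known exactly. Their poses are not given: they have to be found in the camera images.
- turret: Swivel turret: the thickest part, a plain round steel cylinder, 36 mm diameter, 46 mm tall, a 20 mm dark port in its top. Loose, about 0.2 kg. Starts upright, centred within 3 mm on one of the rack's pads. Origin: centre of its underside; z: its axis, up.
- piston: Piston standing on its head: a thin round steel disc, 38 mm diameter and 8 mm thick, with a 14 mm diameter stem rising from its middle to 52 mm above the underside. Loose, about 0.1 kg; grip the stem. Starts upright, centred within 3 mm on one of the rack's pads. Origin: centre of its underside; z: its axis, up.
- cap: End cap: the shortest part, a steel hexagon 36 mm across its flats and 14 mm thick, with a ribbed round collar of 28 mm diameter above it, up to 36 mm above the underside, and an 18 mm dark bore in its top. Loose, about 0.14 kg; grip the collar. Starts upright, centred within 3 mm on one of the rack's pads. Origin: centre of its underside; z: its axis, up.
- spindle: Spindle: the tallest and slimmest part, a solid round steel pin of 20 mm diameter and 60 mm tall (24 mm diameter over its lowest 16 mm), its top plain. Loose, about 0.12 kg. Starts upright, centred within 3 mm on one of the rack's pads. Origin: centre of its underside; z: its axis, up.
- pad_turret: The round black rubber pad (50 mm diameter, 4 mm thick, fixed) on the drying rack on which the turret stands at the start, showing as a black border round its foot; it stays there, so it still tells where the turret came from. Origin: centre of its underside, 10 mm above the bench (the part stands 14 mm above the bench); axes as the rack's.
- pad_piston: The round black rubber pad (50 mm diameter, 4 mm thick, fixed) on the drying rack on which the piston stands at the start, showing as a black border round its foot; it stays there, so it still tells where the piston came from. Origin: centre of its underside, 10 mm above the bench (the part stands 14 mm above the bench); axes as the rack's.
- pad_cap: The round black rubber pad (50 mm diameter, 4 mm thick, fixed) on the drying rack on which the cap stands at the start, showing as a black border round its foot; it stays there, so it still tells where the cap came from. Origin: centre of its underside, 10 mm above the bench (the part stands 14 mm above the bench); axes as the rack's.
- pad_spindle: The round black rubber pad (50 mm diameter, 4 mm thick, fixed) on the drying rack on which the spindle stands at the start, showing as a black border round its foot; it stays there, so it still tells where the spindle came from. Origin: centre of its underside, 10 mm above the bench (the part stands 14 mm above the bench); axes as the rack's.
- rack: Wire drying rack, fixed at any angle, 250 x 66 mm, side wires 20 mm high, a wire loop handle with a black sleeve sticking out 35 mm from one short end only. Four black pads in a row along it, one part on each. Origin: at bench level under the middle of the row; x runs along the row towards the loop, z up. Pads at x = +91.5 (beside the loop), +30.5, -30.5, -91.5 mm, y = 0.
- tray: Grey tray with pale floors, fixed at any angle, 249 x 66 mm, a flat finger tab with a black dot sticking out 31 mm from one short end only. Four empty compartments in a row, 56 x 56 mm inside, walls 5 mm thick, floor 5 and wall tops 16 mm above the bench. Origin: bench level, mid-row; x along the row to the tab, z up. Centres at x = +91.5 (beside the tab), +30.5, -30.5, -91.5 mm, y = 0.
Not all that is in view belongs to the job. Leave any green or red look-alike of the cap alone.

How it is judged:
By the outcome, as a careful person would: the job done as asked, in the order asked, and still so for the second after the job is handed in, with the robot touching nothing.
It also fails if it takes over 96 s, if anything falls off the work surface, if the arm or the gripper's body presses on something with over 40 N, if the wrist force passes 120 N, or if a joint passes its speed limit or range.

## Working session

There is one attempt and no reset: what is moved stays moved. The work goes in short steps, Python scripts to look and compute and a shell command to move; the robot and the scene stay as the last step left them, time stands still between calls to the robot, and variables do not carry over. Pictures are saved under pics/ and viewed, and the job is handed in when it is done.

```bash
mkdir -p pics; ls; python3 - <<'E'
from workcell import bot
import cv2
o=bot.get_obs(); print({k:(v if not hasattr(v,'round') else v) for k,v in o.items()})
for n in ["scene","side","wrist"]:
    c=bot.camera(n); cv2.imwrite(f"pics/{n}0.png",c["img"])
    print(n,c["fx"],c["fy"],c["cx"],c["cy"],c["D"],c.get("R"),c.get("t"),c.get("T_tool_cam"))
E
```

```text
pics
{'clock': 0.0, 'joint_pos': array([1.25299694e+00, 2.41407361e-01, 3.70946474e-03, 1.33520872e+00,
       3.32553475e-06, 1.57078734e+00]), 'joint_vel': array([-3.39380136e-05, -1.60786325e-03, -8.61324012e-04, -6.07361145e-04,
        6.33698034e-04, -1.05385364e-03]), 'tau': array([-7.21466095e-04, -3.72318363e+01,  2.52407420e+01,  1.69878057e-02,
        2.69398720e-05,  3.08275261e-06]), 'eef_pos': array([0.15603652, 0.47435206, 0.23041014]), 'tool_rot': array([ 1.58227332e-01,  9.87402146e-01, -1.04158983e-03, -1.68604281e-04]), 'ft_force': array([ 0.4432912 , -0.6420385 ,  0.03587783]), 'ft_torque': array([ 0.00998531,  0.05655086, -0.01512339]), 'grip_width': 0.08557665455509635}
scene 361.46027766662036 361.46027766662036 253.36620674127767 192.5653583560015 [-0.05267306  0.          0.          0.          0.        ] [[ 0.56996016  0.82167154 -0.0011359 ]
 [ 0.65261265 -0.45352996 -0.60696565]
 [-0.49924157  0.34520494 -0.79472725]] [-0.32800027 -0.35622775  1.14044634] None
side 355.61747153211945 355.61747153211945 250.211672511926 193.7796679260473 [-0.01360705  0.          0.          0.          0.        ] [[-0.9674507  -0.25249684  0.01686679]
 [-0.13810798  0.47096455 -0.87127411]
 [ 0.2120503  -0.84524419 -0.49050682]] [0.53592085 0.14317421 0.78474782] None
wrist 285.2301819252146 285.2301819252146 261.83629832891853 192.32868347251411 [0.00920949 0.         0.         0.         0.        ] None None [[ 7.67565066e-04 -9.60252806e-01 -2.79130722e-01  7.21929841e-02]
 [ 9.99998626e-01  3.26972043e-04  1.62500275e-03  9.41324004e-05]
 [-1.46914550e-03 -2.79131586e-01  9.60251738e-01 -1.41142661e-01]
 [ 0.00000000e+00  0.00000000e+00  0.00000000e+00  1.00000000e+00]]
```

View pics/scene0.png

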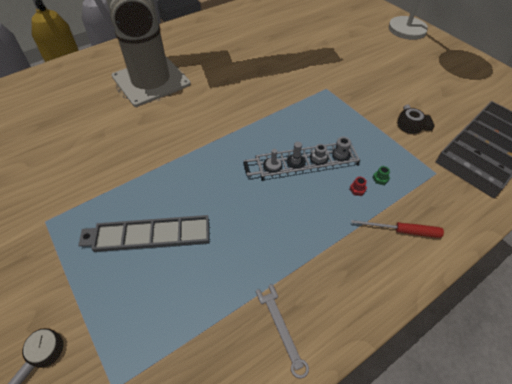

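View pics/side0.png

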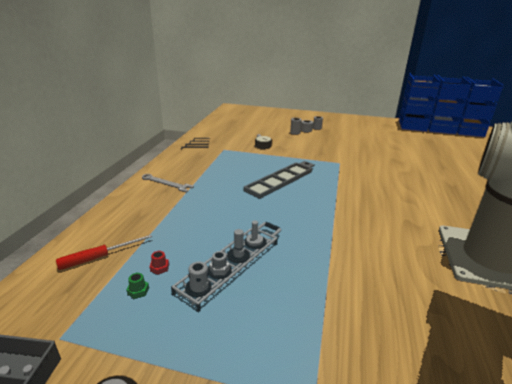

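View pics/wrist0.png

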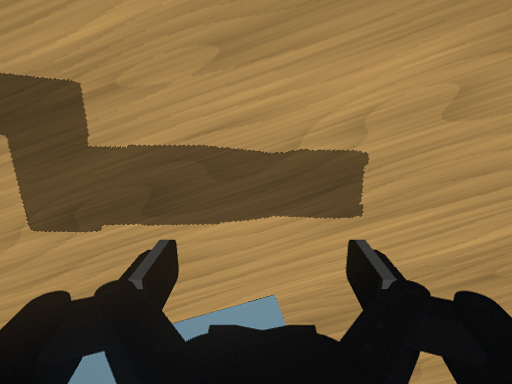

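```bash
python3 - <<'E'
import cv2
a=cv2.imread("pics/scene0.png")
cv2.imwrite("pics/c1.png",cv2.resize(a[125:205,235:400],None,fx=4.8,fy=4.8,interpolation=cv2.INTER_CUBIC))
cv2.imwrite("pics/c2.png",cv2.resize(a[205:260,70:220],None,fx=5,fy=5,interpolation=cv2.INTER_CUBIC))
b=cv2.imread("pics/side0.png")
cv2.imwrite("pics/c3.png",cv2.resize(b[210:315,120:300],None,fx=4.4,fy=4.4,interpolation=cv2.INTER_CUBIC))
E
```

```text
(no output)
```

View pics/c1.png

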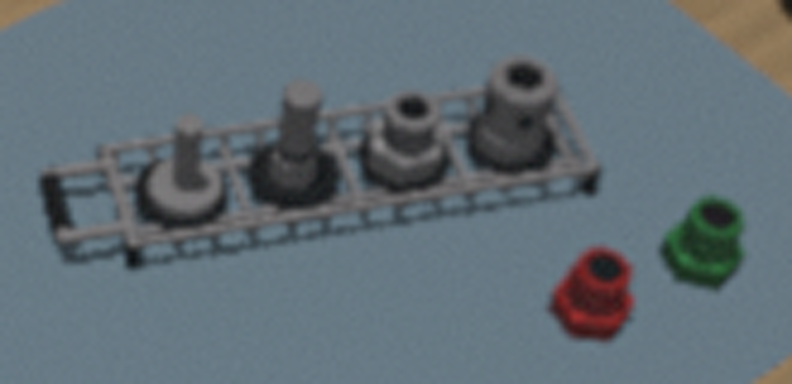

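View pics/c2.png

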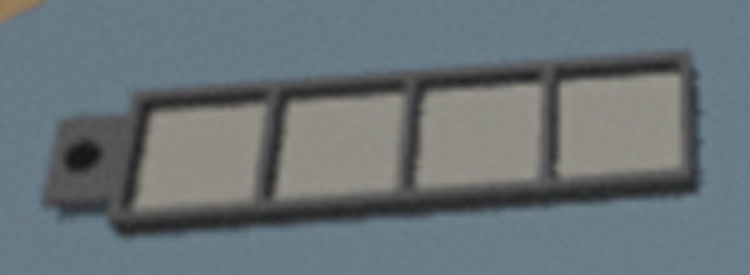

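View pics/c3.png

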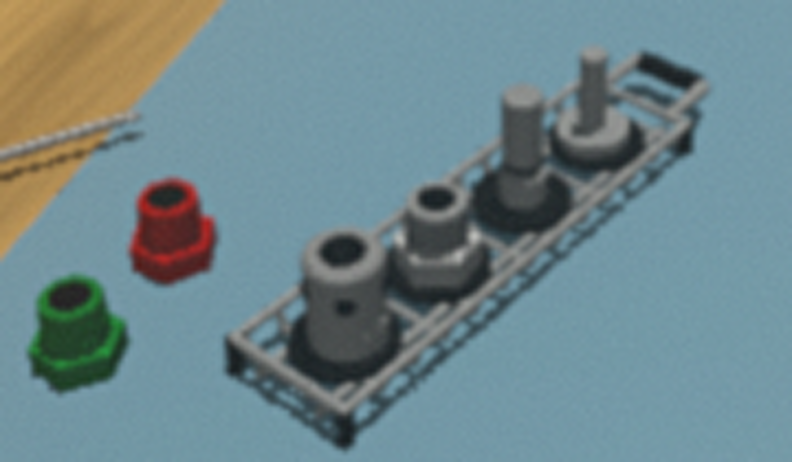

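```bash
cat > h.py <<'E'
import numpy as np, cv2
from scipy.spatial.transform import Rotation as Ro
def ray(c,px):
    K=np.array([[c["fx"],0,c["cx"]],[0,c["fy"],c["cy"]],[0,0,1]])
    u=cv2.undistortPoints(np.array([[px]],float),K,np.array(c["D"]))[0,0]
    d=np.array([u[0],u[1],1.]); R=np.array(c["R"]);t=np.array(c["t"])
    return -R.T@t, R.T@d
def hit(c,px,z):
    o,d=ray(c,px); return o+d*(z-o[2])/d[2]
def proj(c,X):
    K=np.array([[c["fx"],0,c["cx"]],[0,c["fy"],c["cy"]],[0,0,1]])
    return cv2.projectPoints(np.array(X,float).reshape(-1,1,3),cv2.Rodrigues(np.array(c["R"]))[0],np.array(c["t"]),K,np.array(c["D"]))[0].reshape(-1,2)
def wristcam(bot):
    o=bot.get_obs(); c=bot.camera("wrist")
    T=np.eye(4);T[:3,:3]=Ro.from_quat(o["tool_rot"]).as_matrix();T[:3,3]=o["eef_pos"]
    M=np.linalg.inv(T@np.array(c["T_tool_cam"])); c["R"]=M[:3,:3];c["t"]=M[:3,3]
    return c,o
E
python3 - <<'E'
from h import *
from workcell import bot
sc=bot.camera("scene");sd=bot.camera("side")
un=lambda p,f,o:((p[0]+.5)/f-.5+o[0],(p[1]+.5)/f-.5+o[1])
S=dict(piston=((188,122),(593,55),.066),spindle=((302,92),(523,97),.074),cap=((411,107),(436,199),.05),turret=((523,77),(345,250),.06))
for k,(a,b,z) in S.items():
    print(k,hit(sc,un(a,4.8,(235,125)),z).round(4),hit(sd,un(b,4.4,(120,210)),z).round(4))
# tray rim corners in scene
for n,p in dict(tl=(137,94),tr=(689,54),br=(693,186),bl=(113,222)).items(): print(n,hit(sc,un(p,5,(70,205)),.016).round(4))
print('dot',hit(sc,un((83,155),5,(70,205)),.008).round(4), 'side depth px', )
o=bot.get_obs(); print(proj(sc,o["eef_pos"]),proj(sd,o["eef_pos"]))
b=sd["img"]; cv2.imwrite("pics/c4.png",cv2.resize(b[150:205,230:330],None,fx=8,fy=8,interpolation=cv2.INTER_CUBIC))
E
```

```text
piston [0.5197 0.0981 0.066 ] [0.5191 0.1017 0.066 ]
spindle [0.5415 0.1523 0.074 ] [0.5394 0.1563 0.074 ]
cap [0.5645 0.2088 0.05  ] [0.5643 0.2101 0.05  ]
turret [0.5877 0.2631 0.06  ] [0.5858 0.2638 0.06  ]
tl [ 0.4379 -0.328   0.016 ]
tr [ 0.5597 -0.1143  0.016 ]
br [ 0.619  -0.1472  0.016 ]
bl [ 0.4943 -0.3594  0.016 ]
dot [ 0.4484 -0.3598  0.008 ] side depth px
[[304.63028318 -14.7386154 ]] [[561.0621529  360.25970348]]
```

View pics/c4.png

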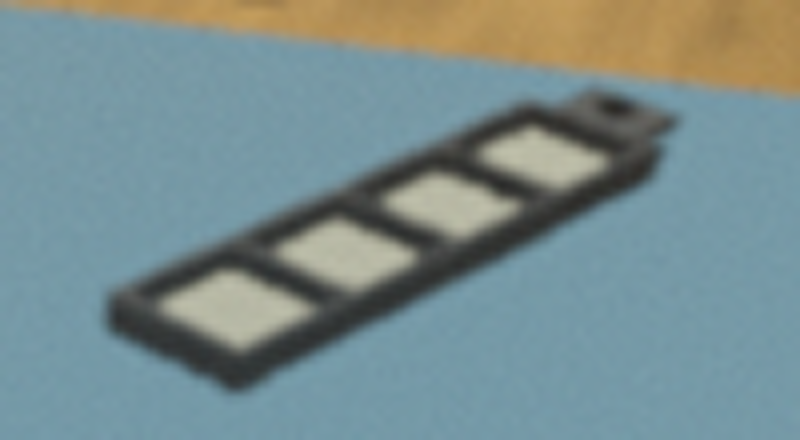

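```bash
cat >> h.py <<'E'
def go(bot,x,y,z,yaw):
    "remaining shift in tool axes (mm), turn (deg); yaw = world angle of tool y"
    o=bot.get_obs(); R=Ro.from_quat(o["tool_rot"]).as_matrix()
    a=np.degrees(np.arctan2(R[1,1],R[0,1])); dt=(a-yaw+180)%360-180
    d=np.array([x,y,z])-o["eef_pos"]
    s=R.T@d*1000
    w=np.radians(yaw); R2=np.array([[-np.sin(w),np.cos(w),0],[np.cos(w),np.sin(w),0],[0,0,-1]]).T
    print("t%.2f"%o["clock"],"pos",o["eef_pos"].round(4),"yaw %.2f"%a,"tiltz",R[:,2].round(4),"F",o["ft_force"].round(1),"w %.4f"%o["grip_width"],"q",o["joint_pos"].round(2))
    print("  shift now-axes",s.round(1),"turn %.1f"%dt," shift after turn",(R2.T@d*1000).round(1))
E
python3 - <<'E'
from h import *
from workcell import bot
go(bot,.537,.14,.25,-22.4)
E
python3 -m crank '[[[0,0,0,10.6,0],[0,0,0,10.6,0],[0,0,0,10.6,0],[0,0,0,10.6,0],[0,0,0,10.6,0],[0,0,0,10.6,0],[0,0,0,10.6,0],[0,0,0,10.6,0]]]'
python3 - <<'E'
from h import *
from workcell import bot
go(bot,.537,.14,.25,-22.4)
E
```

```text
t0.25 pos [0.1562 0.4747 0.2309] yaw 71.79 tiltz [-3.e-04 -9.e-04 -1.e+00] F [-0.6 -0.9  0.2] w 0.0856 q [ 1.25  0.24  0.    1.34 -0.    1.57]
  shift now-axes [-466.4 -199.   -18.9] turn 94.2  shift after turn [-164.3  479.6  -19.1]
clock: 1.25
eef_pos: [0.1558, 0.4737, 0.2294]
tool_rot: [0.79, 0.613, -0.002, 0.001]
ft_force: [0.4, -0.3, 0.4]
grip_width: 0.0856
t1.25 pos [0.1558 0.4737 0.2294] yaw -14.36 tiltz [-0.0013 -0.0041 -1.    ] F [ 0.4 -0.3  0.4] w 0.0856 q [ 1.25  0.24  0.    1.34 -0.    3.07]
  shift now-axes [-228.8  452.   -19.7] turn 8.0  shift after turn [-163.3  479.6  -20.6]
```

```bash
python3 -m crank '[[[-23,45,-2,0,0],[-23,45,-2,0,0],[-23,45,-2,0,0],[-23,45,-2,0,0],[-23,45,-2,0,0],[-23,45,-2,0,0],[-23,45,-2,0,0],[-23,45,-2,4,0],[-23,45,-2,4,0],[-22,47,-2,0,0],[0,0,0,0,0],[0,0,0,0,0]]]'
python3 - <<'E'
from h import *
from workcell import bot
go(bot,.537,.14,.25,-22.4)
c,o=wristcam(bot); cv2.imwrite("pics/w1.png",c["img"])
P=dict(piston=[.5194,.0999,.066],spindle=[.5405,.1543,.074],cap=[.5645,.2095,.05],turret=[.5868,.2635,.06])
for k,v in P.items(): print(k,proj(c,v))
E
```

```text
clock: 2.75
eef_pos: [0.5408, 0.1223, 0.2487]
tool_rot: [0.832, 0.555, -0.002, 0.001]
ft_force: [-0.3, -0.0, 0.6]
grip_width: 0.0852
t2.75 pos [0.5408 0.1223 0.2487] yaw -22.51 tiltz [-0.0018 -0.0029 -1.    ] F [-0.3 -0.   0.6] w 0.0852 q [ 0.22  0.35  0.19  1.42 -0.    2.19]
  shift now-axes [ 14.9 -10.3  -1.4] turn -0.1  shift after turn [ 14.9 -10.3  -1.3]
piston [[253.53184473 196.7916608 ]]
spindle [[251.72173616 148.40010043]]
cap [[252.87924504  91.7811994 ]]
turret [[252.03992078  31.02191958]]
```

View pics/w1.png

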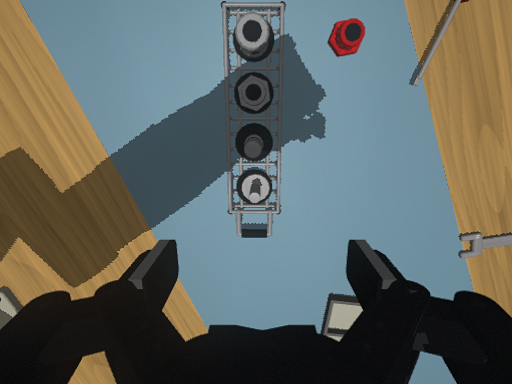

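```bash
python3 - <<'E'
import cv2
a=cv2.imread("pics/w1.png")
cv2.imwrite("pics/c5.png",cv2.resize(a[0:120,210:300],None,fx=5,fy=5,interpolation=cv2.INTER_CUBIC))
cv2.imwrite("pics/c6.png",cv2.resize(a[120:240,210:300],None,fx=5,fy=5,interpolation=cv2.INTER_CUBIC))
E
```

```text
(no output)
```

View pics/c5.png

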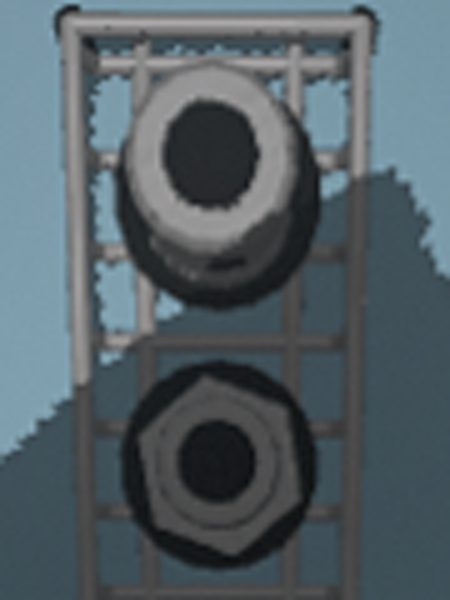

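View pics/c6.png

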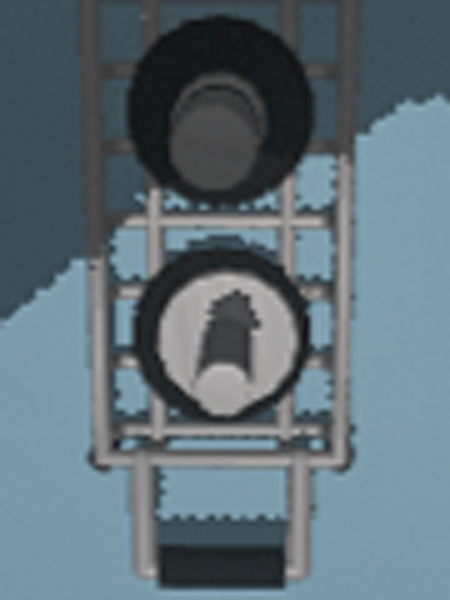

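```bash
python3 - <<'E'
from h import *
from workcell import bot
c,o=wristcam(bot)
un=lambda p,f,o:((p[0]+.5)/f-.5+o[0],(p[1]+.5)/f-.5+o[1])
P={}
for k,p,z,off in [("piston",(222,390),.066,120),("spindle",(213,148),.074,120),("cap",(217,461),.05,0),("turret",(210,153),.06,0)]:
    P[k]=hit(c,un(p,5,(210,off)),z); print(k,P[k].round(4))
print(np.degrees(np.arctan2(*(P["turret"]-P["piston"])[1::-1])))
a,b=hit(c,un((75,10),5,(210,0)),.02),hit(c,un((365,10),5,(210,0)),.02); e,f=hit(c,un((100,460),5,(210,120)),.02),hit(c,un((345,460),5,(210,120)),.02)
d=(a+b-e-f)/2; print(d,np.linalg.norm(d),np.degrees(np.arctan2(d[1],d[0])))
go(bot,*P["piston"][:2],.17,-23)
E
```

```text
piston [0.5195 0.0988 0.066 ]
spindle [0.5406 0.1534 0.074 ]
cap [0.5646 0.2095 0.05  ]
turret [0.5866 0.2645 0.06  ]
67.96119056684383
[0.09716156 0.23172591 0.        ] 0.25127129358725314 67.25193059193782
t2.85 pos [0.5405 0.1229 0.2489] yaw -22.42 tiltz [-0.0014 -0.0031 -1.    ] F [ 0.1  1.3 -0.6] w 0.0852 q [ 0.23  0.35  0.19  1.42 -0.    2.19]
  shift now-axes [-30.  -10.2  79. ] turn 0.6  shift after turn [-30.4  -9.9  78.9]
```

```bash
python3 -m crank '[[[-15,-5,50,0,0],[-15,-5,50,0,0],[0,0,50,0,0],[0,0,25,0,0],[0,0,0,0,0],[0,0,0,0,0]]]'
python3 - <<'E'
from h import *
from workcell import bot
go(bot,.5195,.0993,.032,-22.5)
E
```

```text
clock: 3.6
eef_pos: [0.5174, 0.1056, 0.0733]
tool_rot: [0.827, 0.562, 0.002, 0.002]
ft_force: [0.1, -0.6, 0.7]
grip_width: 0.0852
t3.60 pos [0.5174 0.1056 0.0733] yaw -21.67 tiltz [ 5.4e-03 -6.0e-04 -1.0e+00] F [ 0.1 -0.6  0.7] w 0.0852 q [ 0.2   0.41 -0.19  0.97 -0.    2.15]
  shift now-axes [-5.1  4.  41.4] turn 0.8  shift after turn [-5.   4.3 41.3]
```

```bash
python3 -m crank '[[[-5,4,0,0.8,0],[0,0,0,0,0],[0,0,15,0,0],[0,0,15,0,0],[0,0,8,0,0],[0,0,0,0,0]]]'
python3 - <<'E'
from h import *
from workcell import bot
go(bot,.5195,.0993,.032,-22.5)
c,o=wristcam(bot); cv2.imwrite("pics/w2.png",c["img"])
E
```

```text
clock: 4.35
eef_pos: [0.522, 0.0997, 0.0358]
tool_rot: [0.831, 0.556, 0.005, 0.003]
ft_force: [0.4, 0.1, 0.2]
grip_width: 0.0854
t4.35 pos [0.522  0.0997 0.0358] yaw -22.50 tiltz [ 1.110e-02  5.000e-04 -9.999e-01] F [0.4 0.1 0.2] w 0.0854 q [ 0.19  0.46 -0.23  0.87 -0.    2.15]
  shift now-axes [-1.4 -2.2  3.8] turn 0.0  shift after turn [-1.4 -2.1  3.8]
```

View pics/w2.png

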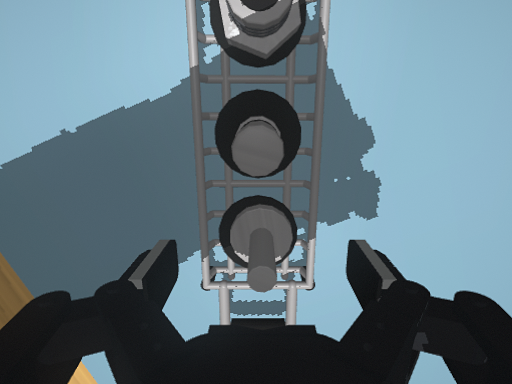

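```bash
python3 -m crank '[[[-1,-0.5,3,0,0],[0,0,0,0,255],[0,0,0,0,255],[0,0,0,0,255],[0,0,0,0,255],[0,0,0,0,255],[0,0,0,0,255],[0,0,0,0,255]]]'
python3 - <<'E'
from h import *
from workcell import bot
go(bot,.5195,.0993,.15,-22.5)
c,o=wristcam(bot); cv2.imwrite("pics/w3.png",c["img"])
E
```

```text
clock: 5.4
eef_pos: [0.5224, 0.0993, 0.0343]
tool_rot: [0.831, 0.556, 0.006, 0.003]
ft_force: [-1.0, -0.1, 0.2]
grip_width: 0.0124
t5.40 pos [0.5224 0.0993 0.0343] yaw -22.49 tiltz [ 0.0141  0.0012 -0.9999] F [-1.  -0.1  0.2] w 0.0124 q [ 0.19  0.46 -0.23  0.87 -0.    2.15]
  shift now-axes [  -0.4   -1.2 -115.8] turn 0.0  shift after turn [  -1.1   -2.7 -115.7]
```

View pics/w3.png

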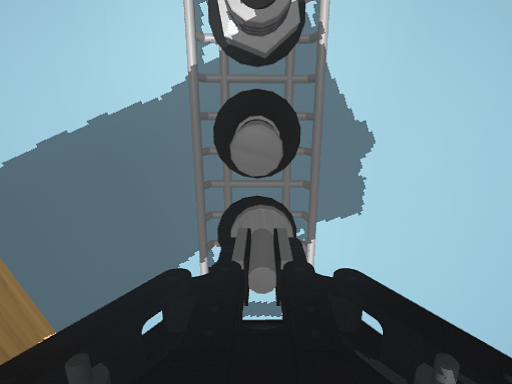

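```bash
python3 -m crank '[[[0,0,-10,0,255],[0,0,-30,0,255],[0,0,-50,0,255],[0,0,-50,0,255],[0,0,-50,0,255],[0,0,-30,0,255],[0,0,0,0,255]]]'
python3 - <<'E'
from h import *
from workcell import bot
go(bot,.508,-.272,.25,-29.7)
E
```

```text
clock: 6.32
eef_pos: [0.5181, 0.0988, 0.2633]
tool_rot: [0.831, 0.556, 0.006, 0.003]
ft_force: [0.2, 0.0, -1.0]
grip_width: 0.0125
t6.33 pos [0.5181 0.0988 0.2633] yaw -22.49 tiltz [ 1.320e-02  8.000e-04 -9.999e-01] F [ 0.2  0.  -1. ] w 0.0125 q [ 0.19  0.27  0.13  1.42 -0.    2.15]
  shift now-axes [-346.5  132.4   12.8] turn 7.2  shift after turn [-327.1  174.9   13.3]
```

```bash
python3 -m crank '[[[0,0,0,7.2,255],[-36,19,0,0,255],[-36,19,0,0,255],[-36,19,0,0,255],[-36,19,0,0,255],[-36,19,0,0,255],[-36,19,0,0,255],[-36,19,0,0,255],[-36,19,0,0,255],[-36,19,0,0,255],[0,0,0,0,255],[0,0,0,0,255]]]'
python3 - <<'E'
from h import *
from workcell import bot
go(bot,.508,-.272,.25,-29.7)
c,o=wristcam(bot); cv2.imwrite("pics/w4.png",c["img"])
T=np.array([.5277,-.2372]); u=np.array([-.496,-.868])
for s in (91.5,30.5,-30.5,-91.5): print(proj(c,[*(T+u*s/1000),.005]))
E
```

```text
clock: 7.82
eef_pos: [0.4958, -0.2756, 0.2432]
tool_rot: [0.865, 0.502, -0.004, -0.008]
ft_force: [-0.4, -0.0, -2.0]
grip_width: 0.0124
t7.83 pos [ 0.4958 -0.2756  0.2432] yaw -29.78 tiltz [-0.0159  0.0097 -0.9998] F [-0.4 -0.  -2. ] w 0.0124 q [-0.51  0.39  0.24  1.44  0.    1.58]
  shift now-axes [ 9.2  8.7 -7. ] turn -0.1  shift after turn [ 9.2  8.8 -6.8]
[[272.19945585 194.82909338]]
[[272.67434657 150.79723783]]
[[273.19947871 102.59049226]]
[[273.78408302  49.4981079 ]]
```

View pics/w4.png

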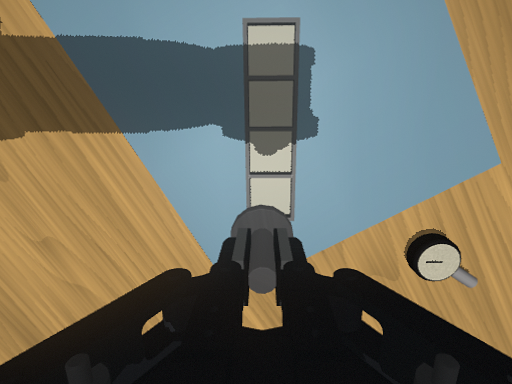

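```bash
python3 - <<'E'
import cv2
a=cv2.imread("pics/w4.png")
cv2.imwrite("pics/c7.png",cv2.resize(a[10:110,225:325],None,fx=6,fy=6,interpolation=cv2.INTER_CUBIC))
cv2.imwrite("pics/c8.png",cv2.resize(a[110:220,225:325],None,fx=5,fy=5,interpolation=cv2.INTER_CUBIC))
E
```

```text
(no output)
```

View pics/c7.png

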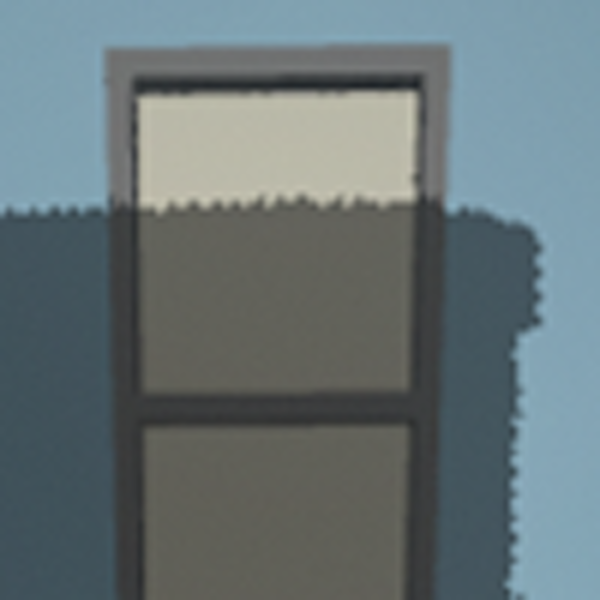

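View pics/c8.png

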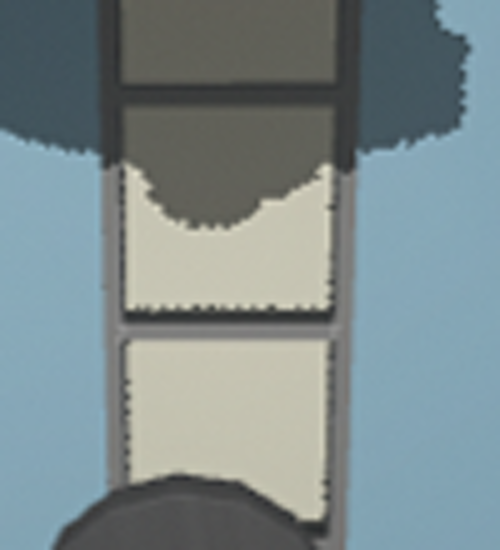

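```bash
python3 - <<'E'
from h import *
from workcell import bot
c,o=wristcam(bot)
un=lambda p,f,o:((p[0]+.5)/f-.5+o[0],(p[1]+.5)/f-.5+o[1])
L=[(-124.5,(105,47),(450,44),6,(225,10)),(-61,(114,410),(440,410),6,(225,10)),(0,(100,94),(357,94),5,(225,110)),(61,(107,329),(351,329),5,(225,110))]
S=[];M=[]
for s,a,b,f,of in L:
    A,B=hit(c,un(a,f,of),.016),hit(c,un(b,f,of),.016); print(s,A[:2].round(4),B[:2].round(4),np.linalg.norm(A-B).round(4)); S.append(s);M.append((A+B)[:2]/2)
S=np.array(S)/1000;M=np.array(M)
X=np.c_[np.ones(4),S]; k=np.linalg.lstsq(X,M,rcond=None)[0]; print(k,np.linalg.norm(k[1]),np.degrees(np.arctan2(k[1][1],k[1][0])),(X@k-M).round(4))
u=k[1]/np.linalg.norm(k[1])
for s in (91.5,30.5,-30.5,-91.5): print(s,(k[0]+u*s/1000).round(4))
E
```

```text
-124.5 [ 0.5565 -0.1124] [ 0.6134 -0.1447] 0.0654
-61 [ 0.5252 -0.1683] [ 0.5819 -0.2008] 0.0653
0 [ 0.496 -0.22 ] [ 0.5523 -0.252 ] 0.0648
61 [ 0.4666 -0.2732] [ 0.5227 -0.3048] 0.0644
[[ 0.52418568 -0.2363885 ]
 [-0.48643299 -0.86308865]] 0.9907265325240646 -119.40541771059354 [[-0.0002 -0.0004]
 [ 0.0003  0.0008]
 [ 0.     -0.0004]
 [-0.0001 -0.    ]]
91.5 [ 0.4793 -0.3161]
30.5 [ 0.5092 -0.263 ]
-30.5 [ 0.5392 -0.2098]
-91.5 [ 0.5691 -0.1567]
```

```bash
python3 - <<'E'
from h import *
from workcell import bot
go(bot,.5707,-.1573,.07,-29.4)
E
```

```text
t7.92 pos [ 0.4961 -0.2751  0.2436] yaw -29.71 tiltz [-0.0154  0.0091 -0.9998] F [ 0.4  0.8 -0.1] w 0.0125 q [-0.51  0.39  0.24  1.44  0.    1.58]
  shift now-axes [139.3   9.5 173.5] turn -0.3  shift after turn [139.3   7.2 173.6]
```

```bash
python3 -m crank '[[[35,2,0,0,255],[35,2,0,0,255],[35,2,20,0,255],[30,2,30,0,255],[0,0,40,0,255],[0,0,40,0,255],[0,0,25,0,255],[0,0,10,0,255],[0,0,0,0,255],[0,0,0,0,255]]]'
python3 - <<'E'
from h import *
from workcell import bot
go(bot,.5707,-.1573,.0253,-29.4)
E
```

```text
clock: 9.18
eef_pos: [0.5727, -0.1448, 0.0782]
tool_rot: [0.86, 0.51, -0.001, -0.005]
ft_force: [-0.1, -0.5, -1.1]
grip_width: 0.0121
t9.18 pos [ 0.5727 -0.1448  0.0782] yaw -28.71 tiltz [-0.0078  0.008  -0.9999] F [-0.1 -0.5 -1.1] w 0.0121 q [-0.25  0.53  0.02  1.07  0.01  1.82]
  shift now-axes [-12.1   4.9  52.8] turn 0.7  shift after turn [-11.9   4.4  52.9]
```

```bash
python3 -m crank '[[[-11,4,10,0.7,255],[0,0,12,0,255],[0,0,12,0,255],[0,0,6,0,255],[0,0,0,0,255],[0,0,0,0,255]]]'
python3 - <<'E'
from h import *
from workcell import bot
go(bot,.5707,-.1573,.0253,-29.4)
c=bot.camera("scene"); cv2.imwrite("pics/s5.png",cv2.resize(c["img"][180:270,70:250],None,fx=4.4,fy=4.4,interpolation=cv2.INTER_CUBIC))
E
```

```text
clock: 9.93
eef_pos: [0.5717, -0.1579, 0.0372]
tool_rot: [0.864, 0.504, -0.0, -0.004]
ft_force: [-0.2, -0.5, -1.8]
grip_width: 0.012
t9.93 pos [ 0.5717 -0.1579  0.0372] yaw -29.53 tiltz [-0.0044  0.007  -1.    ] F [-0.2 -0.5 -1.8] w 0.0120 q [-0.27  0.57 -0.02  0.98  0.01  1.81]
  shift now-axes [-0.  -1.1 11.9] turn -0.1  shift after turn [ 0.  -1.2 11.9]
```

View pics/s5.png

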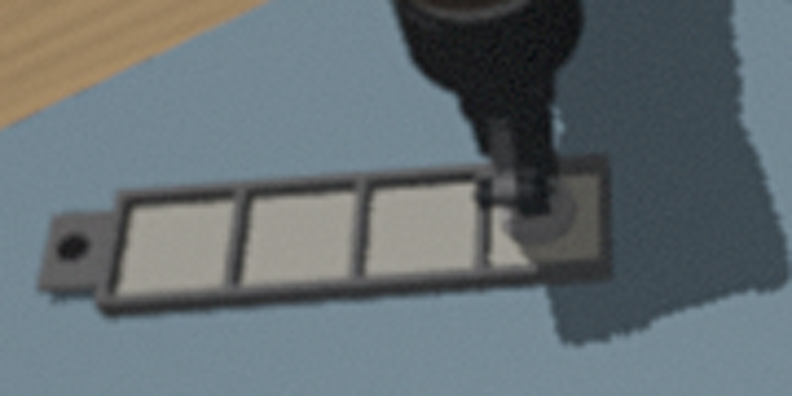

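```bash
python3 -m crank '[[[0,0,6,0,255],[0,0,4,0,255],[0,0,1,0,255],[0,0,1,0,255],[0,0,1,0,255]]]'
python3 - <<'E'
from h import *
from workcell import bot
go(bot,.5707,-.1573,.0253,-29.4)
E
```

```text
clock: 10.6
eef_pos: [0.5723, -0.1578, 0.0252]
tool_rot: [0.864, 0.504, 0.001, -0.003]
ft_force: [-4.1, 1.3, 9.3]
grip_width: 0.0125
t10.60 pos [ 0.5723 -0.1578  0.0252] yaw -29.51 tiltz [-0.0025  0.0065 -1.    ] F [-4.1  1.3  9.3] w 0.0125 q [-0.27  0.59 -0.04  0.95  0.01  1.81]
  shift now-axes [-0.4 -1.6 -0.1] turn -0.1  shift after turn [-0.4 -1.6 -0.1]
```

```bash
python3 -m crank '[[[0,0,0,0,150],[0,0,0,0,100],[0,0,0,0,0],[0,0,0,0,0],[0,0,0,0,0],[0,0,-20,0,0],[0,0,-50,0,0],[0,0,-55,0,0],[0,0,-55,0,0],[0,0,-30,0,0],[0,0,0,0,0]]]'
python3 - <<'E'
from h import *
from workcell import bot
c,o=wristcam(bot); cv2.imwrite("pics/w6.png",c["img"])
c=bot.camera("scene"); cv2.imwrite("pics/s6.png",cv2.resize(c["img"][180:270,70:250],None,fx=4.4,fy=4.4,interpolation=cv2.INTER_CUBIC))
go(bot,.5416,.1531,.15,-22.5)
E
```

```text
clock: 11.98
eef_pos: [0.5724, -0.1591, 0.2403]
tool_rot: [0.864, 0.504, -0.0, -0.004]
ft_force: [-0.5, -0.1, -1.4]
grip_width: 0.0857
t12.07 pos [ 0.5709 -0.1586  0.2369] yaw -29.51 tiltz [-0.0101  0.0086 -0.9999] F [-0.5  0.6 -0.3] w 0.0853 q [-0.27  0.44  0.3   1.44  0.01  1.81]
  shift now-axes [ 256.6 -177.8   89.9] turn -7.0  shift after turn [ 276.8 -146.3   86.9]
```

View pics/w6.png

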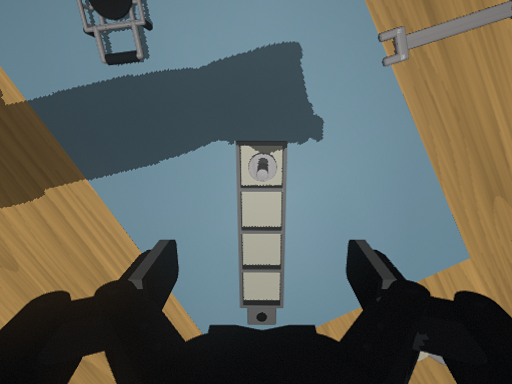

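View pics/s6.png

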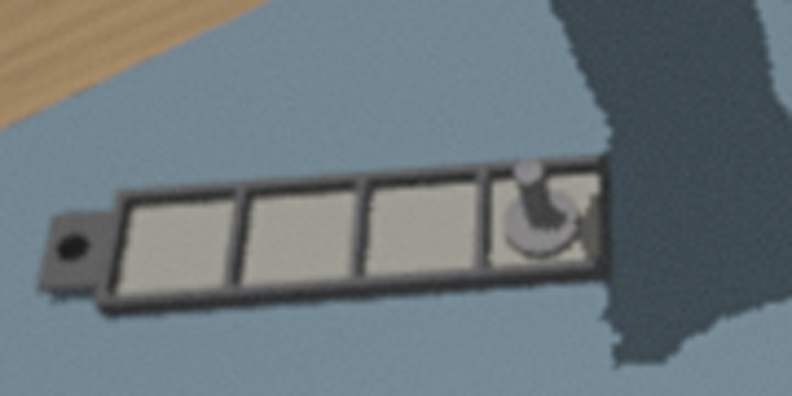

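```bash
python3 -m crank '[[[0,0,0,-7,0],[42,-21,0,0,0],[45,-24,0,0,0],[45,-24,0,0,0],[45,-24,0,0,0],[45,-24,20,0,0],[40,-20,30,0,0],[5,-2,30,0,0],[0,0,0,0,0],[0,0,0,0,0]]]'
python3 - <<'E'
from h import *
from workcell import bot
go(bot,.5418,.1530,.036,-22.5)
E
```

```text
clock: 13.32
eef_pos: [0.5291, 0.1494, 0.1363]
tool_rot: [0.831, 0.556, -0.018, -0.016]
ft_force: [0.2, 0.6, -0.2]
grip_width: 0.0856
t13.32 pos [0.5291 0.1494 0.1363] yaw -22.43 tiltz [-0.0472  0.0065 -0.9989] F [ 0.2  0.6 -0.2] w 0.0856 q [0.26 0.43 0.02 1.21 0.02 2.23]
  shift now-axes [ 9.4 14.9 99.6] turn 0.1  shift after turn [  8.2  10.3 100.3]
```

```bash
python3 -m crank '[[[4,7,0,0,0],[4,8,0,0,0],[0,0,0,0,0],[0,0,0,0,0],[0,0,0,0,0],[0,0,0,0,0]]]'
python3 - <<'E'
from h import *
from workcell import bot
go(bot,.5418,.1530,.036,-22.5)
E
python3 -m crank '[[[0,0,10,0,0],[0,0,10,0,0],[0,0,10,0,0],[0,0,0,0,0],[0,0,0,0,0]]]'
python3 - <<'E'
from h import *
from workcell import bot
go(bot,.5418,.1530,.036,-22.5)
E
```

```text
clock: 14.08
eef_pos: [0.55, 0.1491, 0.1388]
tool_rot: [0.832, 0.554, -0.015, -0.015]
ft_force: [-0.5, -0.9, 0.1]
grip_width: 0.0853
t14.07 pos [0.55   0.1491 0.1388] yaw -22.67 tiltz [-0.0413  0.008  -0.9991] F [-0.5 -0.9  0.1] w 0.0853 q [0.26 0.46 0.08 1.22 0.02 2.22]
  shift now-axes [  1.3  -4.9 103. ] turn -0.2  shift after turn [  0.4  -9.1 102.8]
clock: 14.7
eef_pos: [0.5475, 0.1493, 0.1055]
tool_rot: [0.832, 0.554, -0.016, -0.015]
ft_force: [-0.3, -0.6, 0.5]
grip_width: 0.0857
t14.70 pos [0.5475 0.1493 0.1055] yaw -22.65 tiltz [-0.0437  0.0073 -0.999 ] F [-0.3 -0.6  0.5] w 0.0857 q [0.26 0.48 0.02 1.15 0.02 2.22]
  shift now-axes [ 1.9 -3.7 69.8] turn -0.2  shift after turn [ 1.2 -6.7 69.5]
```

```bash
python3 -m crank '[[[0,40,0,0,0],[0,0,0,0,0],[0,0,0,0,0],[0,0,0,0,0]]]'
cat > n.py <<'E'
from h import *
from workcell import bot
import sys
go(bot,*map(float,sys.argv[1:]))
E
python3 n.py .5418 .1530 .036 -22.5
python3 -m crank '[[[0,-8,0,0,0],[0,-8,0,0,0],[0,-8,0,0,0],[0,-8,0,0,0],[0,-8,0,0,0],[0,0,0,0,0],[0,0,0,0,0]]]'
python3 n.py .5418 .1530 .036 -22.5
```

```text
clock: 15.2
eef_pos: [0.5843, 0.1344, 0.1044]
tool_rot: [0.832, 0.555, -0.016, -0.016]
ft_force: [-0.9, -0.6, -0.5]
grip_width: 0.0851
t15.20 pos [0.5843 0.1344 0.1044] yaw -22.58 tiltz [-0.0441  0.0078 -0.999 ] F [-0.9 -0.6 -0.5] w 0.0851 q [0.22 0.55 0.12 1.19 0.02 2.18]
  shift now-axes [  1.6 -43.4  70.3] turn -0.1  shift after turn [  1.  -46.4  68.4]
clock: 16.08
eef_pos: [0.5431, 0.1518, 0.1072]
tool_rot: [0.831, 0.556, -0.016, -0.016]
ft_force: [0.6, 0.1, -0.6]
grip_width: 0.0859
t16.07 pos [0.5431 0.1518 0.1072] yaw -22.45 tiltz [-0.0439  0.008  -0.999 ] F [ 0.6  0.1 -0.6] w 0.0859 q [0.26 0.48 0.01 1.15 0.02 2.22]
  shift now-axes [ 1.3  1.5 71.2] turn 0.0  shift after turn [ 0.6 -1.6 71.2]
```

```bash
python3 -m crank '[[[0,0,-60,0,0],[0,0,0,0,0],[0,0,0,0,0]]]'
python3 n.py .5418 .1530 .036 -22.5
python3 -m crank '[[[0,0,15,0,0],[0,0,15,0,0],[0,0,15,0,0],[0,0,15,0,0],[0,0,0,0,0],[0,0,0,0,0]]]'
python3 n.py .5418 .1530 .036 -22.5
```

```text
clock: 16.45
eef_pos: [0.5457, 0.1508, 0.1673]
tool_rot: [0.831, 0.555, -0.017, -0.016]
ft_force: [0.1, 0.5, 0.2]
grip_width: 0.0851
t16.45 pos [0.5457 0.1508 0.1673] yaw -22.51 tiltz [-0.0458  0.0074 -0.9989] F [0.1 0.5 0.2] w 0.0851 q [0.26 0.44 0.12 1.29 0.02 2.22]
  shift now-axes [  2.    1.4 131.4] turn -0.0  shift after turn [  0.6  -4.5 131.3]
clock: 17.2
eef_pos: [0.5382, 0.1496, 0.0962]
tool_rot: [0.831, 0.555, -0.023, -0.018]
ft_force: [-0.5, -0.0, 1.0]
grip_width: 0.0854
t17.20 pos [0.5382 0.1496 0.0962] yaw -22.56 tiltz [-0.058   0.004  -0.9983] F [-0.5 -0.   1. ] w 0.0854 q [0.26 0.49 0.   1.14 0.02 2.22]
  shift now-axes [ 5.7  5.4 59.9] turn -0.1  shift after turn [ 4.5  2.  60.2]
```

```bash
python3 -m crank '[[[0,0,-15,0,0],[0,0,-15,0,0],[0,0,-15,0,0],[0,0,-15,0,0],[0,0,0,0,0],[0,0,0,0,0]]]'
python3 n.py .5418 .1530 .036 -22.5
python3 -m crank '[[[0,0,55,0,0],[0,0,0,0,0],[0,0,0,0,0]]]'
python3 n.py .5418 .1530 .036 -22.5
```

```text
clock: 17.95
eef_pos: [0.545, 0.15, 0.1659]
tool_rot: [0.831, 0.555, -0.018, -0.016]
ft_force: [-0.4, 0.1, 0.1]
grip_width: 0.0854
t17.95 pos [0.545  0.15   0.1659] yaw -22.55 tiltz [-0.0475  0.0068 -0.9988] F [-0.4  0.1  0.1] w 0.0854 q [0.26 0.44 0.11 1.29 0.02 2.22]
  shift now-axes [  3.1   2.  129.9] turn -0.1  shift after turn [  1.5  -4.1 129.9]
clock: 18.32
eef_pos: [0.5435, 0.1507, 0.112]
tool_rot: [0.831, 0.555, -0.016, -0.016]
ft_force: [-1.3, 0.6, 1.3]
grip_width: 0.0856
t18.32 pos [0.5435 0.1507 0.112 ] yaw -22.55 tiltz [-0.0445  0.0075 -0.999 ] F [-1.3  0.6  1.3] w 0.0856 q [0.26 0.47 0.02 1.16 0.02 2.22]
  shift now-axes [ 2.2  0.9 76.1] turn -0.0  shift after turn [ 1.5 -2.4 76. ]
```

```bash
python3 -m crank '[[[0,0,-15,0,0],[0,0,-15,0,0],[0,0,-15,0,0],[0,0,-15,0,0],[0,0,-15,0,0],[0,0,-15,0,0],[0,0,-15,0,0],[0,0,-15,0,0],[0,0,-15,0,0],[0,0,0,0,0],[0,0,0,0,0]]]'
python3 n.py .5418 .1530 .036 -22.5
python3 -m crank '[[[0,0,60,0,0],[0,0,0,0,0],[0,0,60,0,0],[0,0,0,0,0],[0,0,0,0,0]]]'
python3 n.py .5418 .1530 .036 -22.5
```

```text
clock: 19.7
eef_pos: [0.5585, 0.1515, 0.2822]
tool_rot: [0.832, 0.555, 0.004, -0.008]
ft_force: [0.3, -0.0, 1.4]
grip_width: 0.0854
t19.70 pos [0.5585 0.1515 0.2822] yaw -22.53 tiltz [-0.0025  0.0186 -0.9998] F [ 0.3 -0.   1.4] w 0.0854 q [0.26 0.39 0.34 1.52 0.02 2.22]
  shift now-axes [ -9.  -13.6 246.2] turn -0.0  shift after turn [ -5.  -16.  246.2]
clock: 20.32
eef_pos: [0.5627, 0.1548, 0.1735]
tool_rot: [0.832, 0.555, 0.009, -0.007]
ft_force: [0.8, -0.5, 0.7]
grip_width: 0.0852
t20.32 pos [0.5627 0.1548 0.1735] yaw -22.53 tiltz [ 0.0082  0.0215 -0.9997] F [ 0.8 -0.5  0.7] w 0.0852 q [0.26 0.42 0.11 1.25 0.02 2.22]
  shift now-axes [-12.9 -18.5 137.3] turn -0.0  shift after turn [ -9.7 -18.6 137.5]
```

```bash
python3 -m crank '[[[-10,-18,40,0,0],[0,0,0,0,0],[0,0,0,0,0],[0,0,50,0,0],[0,0,0,0,0],[0,0,0,0,0]]]'
python3 n.py .5418 .1530 .036 -22.5
```

```text
clock: 21.08
eef_pos: [0.5663, 0.1603, 0.1068]
tool_rot: [0.831, 0.555, 0.031, 0.001]
ft_force: [0.0, 0.9, -0.2]
grip_width: 0.0853
t21.07 pos [0.5663 0.1603 0.1068] yaw -22.60 tiltz [ 0.0533  0.0335 -0.998 ] F [ 0.   0.9 -0.2] w 0.0853 q [ 0.27  0.45 -0.03  1.03  0.02  2.23]
  shift now-axes [-19.7 -22.4  69.1] turn -0.1  shift after turn [-16.1 -19.8  70.8]
```

```bash
python3 -m crank '[[[-4,-5,0,0,0],[-4,-5,0,0,0],[-4,-5,0,0,0],[-4,-5,0,0,0],[0,0,0,0,0],[0,0,0,0,0]]]'
python3 n.py .5418 .1530 .036 -22.5
```

```text
clock: 21.82
eef_pos: [0.5424, 0.1532, 0.1103]
tool_rot: [0.831, 0.555, 0.035, 0.002]
ft_force: [-0.0, -0.1, -0.4]
grip_width: 0.0851
t21.82 pos [0.5424 0.1532 0.1103] yaw -22.62 tiltz [ 0.0605  0.0354 -0.9975] F [-0.  -0.1 -0.4] w 0.0851 q [ 0.27  0.39 -0.11  1.    0.02  2.23]
  shift now-axes [-4.6 -3.6 74.1] turn -0.1  shift after turn [-0.4 -0.5 74.3]
```

```bash
python3 -m crank '[[[0,0,-60,0,0],[0,0,-60,0,0],[0,0,0,0,0],[0,0,0,0,0]]]'
python3 n.py .5418 .1530 .036 -22.5
python3 -m crank '[[[0,0,15,0,0],[0,0,15,0,0],[0,0,15,0,0],[0,0,15,0,0],[0,0,15,0,0],[0,0,15,0,0],[0,0,0,0,0],[0,0,0,0,0]]]'
python3 n.py .5418 .1530 .036 -22.5
```

```text
clock: 22.32
eef_pos: [0.5347, 0.1488, 0.2313]
tool_rot: [0.831, 0.555, 0.033, 0.002]
ft_force: [-0.1, -0.2, -1.1]
grip_width: 0.0852
t22.32 pos [0.5347 0.1488 0.2313] yaw -22.61 tiltz [ 0.0571  0.0345 -0.9978] F [-0.1 -0.2 -1.1] w 0.0852 q [0.26 0.3  0.08 1.29 0.02 2.23]
  shift now-axes [ -3.9  -2.8 195.4] turn -0.1  shift after turn [  6.6   5.  195.3]
clock: 23.32
eef_pos: [0.5294, 0.1494, 0.1192]
tool_rot: [0.831, 0.555, 0.019, -0.003]
ft_force: [0.2, -0.3, 0.6]
grip_width: 0.0854
t23.32 pos [0.5294 0.1494 0.1192] yaw -22.55 tiltz [ 0.0284  0.0268 -0.9992] F [ 0.2 -0.3  0.6] w 0.0854 q [ 0.26  0.39 -0.1   1.06  0.02  2.23]
  shift now-axes [ 5.1  8.8 83.6] turn -0.1  shift after turn [ 8.  10.1 83.2]
```

```bash
python3 -m crank '[[[2,3,0,0,0],[2,4,8,0,0],[0,0,12,0,0],[0,0,12,0,0],[0,0,12,0,0],[0,0,8,0,0],[0,0,0,0,0]]]'
python3 n.py .5418 .1530 .036 -22.5
```

```text
clock: 24.2
eef_pos: [0.5397, 0.152, 0.0639]
tool_rot: [0.831, 0.555, 0.02, -0.003]
ft_force: [0.1, 0.8, -1.3]
grip_width: 0.0856
t24.20 pos [0.5397 0.152  0.0639] yaw -22.56 tiltz [ 0.0289  0.0269 -0.9992] F [ 0.1  0.8 -1.3] w 0.0856 q [ 0.26  0.46 -0.14  0.94  0.02  2.23]
  shift now-axes [ 0.7  1.1 28. ] turn -0.1  shift after turn [ 1.7  1.5 27.9]
```

```bash
python3 -m crank '[[[0,1,8,0,0],[0,0,8,0,0],[0,0,6,0,0],[0,0,2,0,0],[0,0,0,0,0]]]'
python3 n.py .5418 .1530 .036 -22.5
python3 - <<'E'
from h import *
from workcell import bot
c,o=wristcam(bot); cv2.imwrite("pics/w7.png",c["img"])
E
```

```text
clock: 24.82
eef_pos: [0.5421, 0.1525, 0.0389]
tool_rot: [0.831, 0.555, 0.02, -0.003]
ft_force: [0.5, -0.7, 0.6]
grip_width: 0.0853
t24.82 pos [0.5421 0.1525 0.0389] yaw -22.56 tiltz [ 0.0303  0.0273 -0.9992] F [ 0.5 -0.7  0.6] w 0.0853 q [ 0.26  0.49 -0.16  0.88  0.02  2.23]
  shift now-axes [ 0.3 -0.5  2.9] turn -0.1  shift after turn [ 0.4 -0.5  2.9]
```

View pics/w7.png

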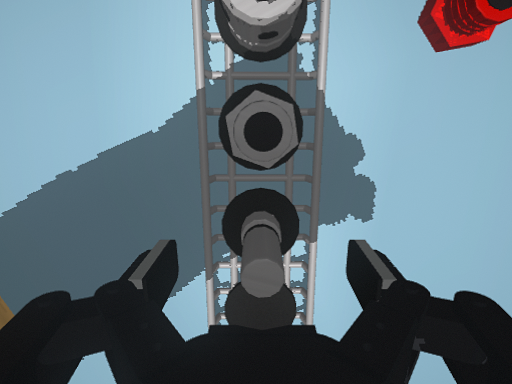

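```bash
python3 -m crank '[[[0,0,2,0,255],[0,0,0,0,255],[0,0,0,0,255],[0,0,0,0,255],[0,0,0,0,255],[0,0,0,0,255]]]'
python3 n.py .5400 -.2103 .16 -29.4
python3 -m crank '[[[0,0,-15,0,255],[0,0,-30,0,255],[0,0,-50,0,255],[0,0,-40,0,255],[0,0,-20,0,255],[0,0,0,0,255]]]'
python3 n.py .5400 -.2103 .16 -29.4
```

```text
clock: 25.62
eef_pos: [0.5427, 0.1528, 0.0379]
tool_rot: [0.831, 0.555, 0.021, -0.003]
ft_force: [-0.7, -0.1, 2.0]
grip_width: 0.0189
t25.62 pos [0.5427 0.1528 0.0379] yaw -22.55 tiltz [ 0.0319  0.0279 -0.9991] F [-0.7 -0.1  2. ] w 0.0189 q [ 0.26  0.49 -0.16  0.88  0.02  2.23]
  shift now-axes [-331.6  139.  -132.2] turn 6.8  shift after turn [-317.7  175.9 -122.1]
clock: 26.38
eef_pos: [0.5371, 0.148, 0.2012]
tool_rot: [0.831, 0.555, 0.021, -0.002]
ft_force: [-0.8, 0.4, -0.4]
grip_width: 0.0185
t26.38 pos [0.5371 0.148  0.2012] yaw -22.56 tiltz [ 0.0328  0.0277 -0.9991] F [-0.8  0.4 -0.4] w 0.0185 q [0.26 0.34 0.06 1.25 0.02 2.22]
  shift now-axes [-331.2  139.3   31.3] turn 6.8  shift after turn [-310.7  178.4   41.2]
```

```bash
python3 -m crank '[[[0,0,0,6.8,255],[-15,9,0,0,255],[-30,17,0,0,255],[-34,20,0,0,255],[-34,20,0,0,255],[-34,20,0,0,255],[-34,20,0,0,255],[-34,20,0,0,255],[-30,17,0,0,255],[-20,11,0,0,255],[-10,6,0,0,255],[0,0,0,0,255]]]'
python3 n.py .5408 -.2104 .0289 -29.4
```

```text
clock: 27.88
eef_pos: [0.5326, -0.1893, 0.1806]
tool_rot: [0.86, 0.51, 0.011, -0.009]
ft_force: [-0.2, -0.0, -1.2]
grip_width: 0.0187
t27.88 pos [ 0.5326 -0.1893  0.1806] yaw -28.65 tiltz [ 0.0105  0.0263 -0.9996] F [-0.2 -0.  -1.2] w 0.0187 q [-0.36  0.39  0.09  1.26  0.03  1.71]
  shift now-axes [-18.8  17.8 151.2] turn 0.8  shift after turn [-14.3  17.5 151.7]
```

```bash
python3 -m crank '[[[-5,6,0,0.7,255],[-5,6,10,0,255],[-4,4,25,0,255],[0,0,30,0,255],[0,0,25,0,255],[0,0,10,0,255],[0,0,0,0,255],[0,0,0,0,255]]]'
python3 n.py .5408 -.2104 .0289 -29.4
```

```text
clock: 28.88
eef_pos: [0.5434, -0.2046, 0.0762]
tool_rot: [0.861, 0.508, 0.012, -0.008]
ft_force: [0.1, -0.4, 0.1]
grip_width: 0.0188
t28.88 pos [ 0.5434 -0.2046  0.0762] yaw -28.91 tiltz [ 0.0118  0.0264 -0.9996] F [ 0.1 -0.4  0.1] w 0.0188 q [-0.38  0.5  -0.03  1.04  0.03  1.7 ]
  shift now-axes [-7.7  0.6 47.1] turn 0.5  shift after turn [-6.3  0.6 47.3]
```

```bash
python3 -m crank '[[[-5,1,6,0.5,255],[-2,0,10,0,255],[0,0,10,0,255],[0,0,6,0,255],[0,0,2,0,255],[0,0,0,0,255]]]'
python3 n.py .5408 -.2104 .0289 -29.4
```

```text
clock: 29.62
eef_pos: [0.5423, -0.2114, 0.0414]
tool_rot: [0.864, 0.504, 0.013, -0.007]
ft_force: [0.6, -0.1, -1.4]
grip_width: 0.0186
t29.62 pos [ 0.5423 -0.2114  0.0414] yaw -29.46 tiltz [ 0.015   0.025  -0.9996] F [ 0.6 -0.1 -1.4] w 0.0186 q [-0.39  0.54 -0.07  0.96  0.03  1.7 ]
  shift now-axes [-0.2 -1.8 12.5] turn -0.1  shift after turn [ 0.2 -1.8 12.5]
```

```bash
python3 -m crank '[[[0,0,5,0,255],[0,0,4,0,255],[0,0,2,0,255],[0,0,0.5,0,255]]]'
python3 n.py .5408 -.2104 .0289 -29.4
```

```text
clock: 30.12
eef_pos: [0.543, -0.2112, 0.0296]
tool_rot: [0.863, 0.504, 0.013, -0.007]
ft_force: [0.4, -0.0, -1.0]
grip_width: 0.0182
t30.12 pos [ 0.543  -0.2112  0.0296] yaw -29.44 tiltz [ 0.016   0.0247 -0.9996] F [ 0.4 -0.  -1. ] w 0.0182 q [-0.39  0.56 -0.08  0.93  0.03  1.7 ]
  shift now-axes [-0.4 -2.3  0.7] turn -0.0  shift after turn [-0.4 -2.3  0.7]
```

```bash
python3 -m crank '[[[0,0,0.6,0,255],[0,0,0.7,0,255],[0,0,0.4,0,255]]]'
python3 n.py .5408 -.2104 .0289 -29.4
```

```text
clock: 30.5
eef_pos: [0.5431, -0.2112, 0.0288]
tool_rot: [0.863, 0.504, 0.013, -0.006]
ft_force: [-1.6, 0.5, 1.7]
grip_width: 0.0186
t30.50 pos [ 0.5431 -0.2112  0.0288] yaw -29.44 tiltz [ 0.0165  0.0244 -0.9996] F [-1.6  0.5  1.7] w 0.0186 q [-0.39  0.56 -0.08  0.93  0.03  1.7 ]
  shift now-axes [-0.4 -2.4 -0.1] turn -0.0  shift after turn [-0.4 -2.4 -0.1]
```

```bash
python3 -m crank '[[[0,0,0.7,0,255],[0,0,0,0,190],[0,0,0,0,150],[0,0,0,0,0],[0,0,0,0,0],[0,0,0,0,0],[0,0,-15,0,0],[0,0,-40,0,0],[0,0,-50,0,0],[0,0,-40,0,0],[0,0,-20,0,0],[0,0,0,0,0]]]'
python3 n.py .5660 .2090 .031 -22.5
python3 - <<'E'
from h import *
from workcell import bot
c,o=wristcam(bot); cv2.imwrite("pics/w8.png",c["img"])
c=bot.camera("scene"); cv2.imwrite("pics/s8.png",cv2.resize(c["img"][180:270,70:250],None,fx=4.4,fy=4.4,interpolation=cv2.INTER_CUBIC))
E
```

```text
clock: 32.0
eef_pos: [0.5411, -0.2158, 0.2037]
tool_rot: [0.863, 0.504, 0.015, -0.004]
ft_force: [-0.3, 0.0, -0.4]
grip_width: 0.0856
t32.00 pos [ 0.5411 -0.2158  0.2037] yaw -29.45 tiltz [ 0.0218  0.0223 -0.9995] F [-0.3  0.  -0.4] w 0.0856 q [-0.39  0.41  0.17  1.32  0.03  1.69]
  shift now-axes [ 376.8 -188.5  182.6] turn -6.9  shift after turn [ 402.  -139.5  172.7]
```

View pics/w8.png

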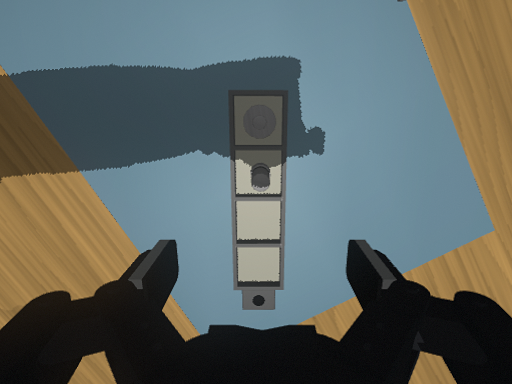

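View pics/s8.png

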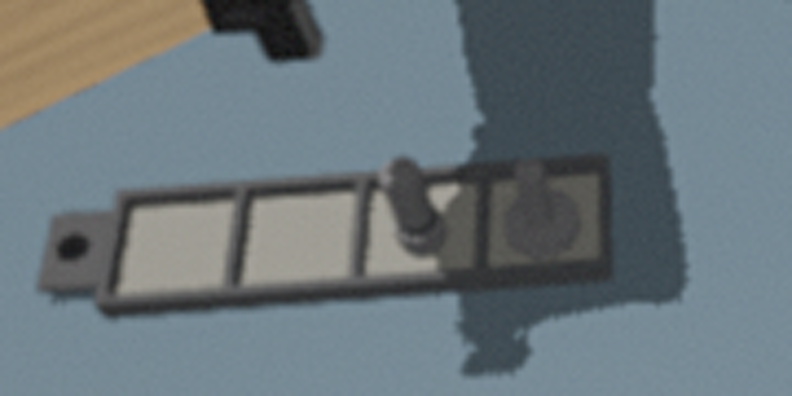

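```bash
python3 -m crank '[[[0,0,0,-6.9,0],[20,-7,0,0,0],[34,-12,0,0,0],[40,-14,0,0,0],[40,-14,0,0,0],[40,-14,0,0,0],[40,-14,0,0,0],[40,-14,0,0,0],[40,-14,0,0,0],[34,-12,0,0,0],[20,-7,0,0,0],[0,0,0,0,0]]]'
python3 n.py .5660 .2090 .031 -22.5
```

```text
clock: 33.6
eef_pos: [0.5486, 0.1771, 0.1954]
tool_rot: [0.834, 0.551, 0.002, -0.016]
ft_force: [-0.7, -0.5, 0.2]
grip_width: 0.0858
t33.60 pos [0.5486 0.1771 0.1954] yaw -23.04 tiltz [-0.0142  0.0298 -0.9995] F [-0.7 -0.5  0.2] w 0.0858 q [0.3  0.41 0.15 1.32 0.03 2.27]
  shift now-axes [ 32.5   7.6 165.1] turn -0.5  shift after turn [ 36.1   3.9 164.4]
```

```bash
python3 -m crank '[[[10,2,0,-0.5,0],[14,2,10,0,0],[8,2,25,0,0],[0,0,30,0,0],[0,0,30,0,0],[0,0,12,0,0],[0,0,0,0,0],[0,0,0,0,0]]]'
python3 n.py .5660 .2090 .031 -22.5
```

```text
clock: 34.6
eef_pos: [0.5675, 0.2078, 0.083]
tool_rot: [0.834, 0.552, 0.002, -0.017]
ft_force: [0.3, 0.1, 0.0]
grip_width: 0.0857
t34.60 pos [0.5675 0.2078 0.083 ] yaw -22.97 tiltz [-0.0151  0.0297 -0.9994] F [0.3 0.1 0. ] w 0.0857 q [0.33 0.55 0.06 1.09 0.03 2.31]
  shift now-axes [-0.6 -0.5 52. ] turn -0.5  shift after turn [ 0.6 -1.8 52. ]
```

```bash
python3 -m crank '[[[0,0,8,-0.5,0],[0,0,12,0,0],[0,0,12,0,0],[0,0,8,0,0],[0,0,3,0,0],[0,0,0,0,0]]]'
python3 n.py .5660 .2090 .031 -22.5
python3 - <<'E'
from h import *
from workcell import bot
c,o=wristcam(bot); cv2.imwrite("pics/w9.png",c["img"])
E
```

```text
clock: 35.35
eef_pos: [0.5682, 0.2095, 0.0391]
tool_rot: [0.831, 0.556, 0.004, -0.016]
ft_force: [-0.3, -0.1, -0.0]
grip_width: 0.0855
t35.35 pos [0.5682 0.2095 0.0391] yaw -22.45 tiltz [-0.0116  0.0309 -0.9995] F [-0.3 -0.1 -0. ] w 0.0855 q [0.34 0.59 0.01 0.99 0.03 2.3 ]
  shift now-axes [-1.5 -1.6  8.1] turn 0.0  shift after turn [-1.3 -1.8  8.1]
```

View pics/w9.png

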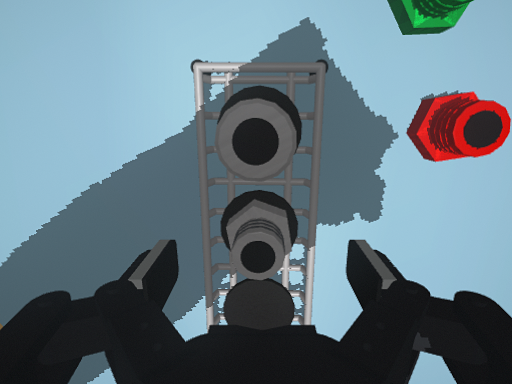

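```bash
python3 -m crank '[[[-1,-1,5,0,0],[0,0,3,0,0],[0,0,1.5,0,0],[0,0,0,0,0]]]'
python3 n.py .5660 .2090 .029 -22.5
python3 -m crank '[[[0,0,0,0,140],[0,0,0,0,140],[0,0,0,0,140],[0,0,0,0,140]]]'
python3 n.py .5660 .2090 .029 -22.5
```

```text
clock: 35.9
eef_pos: [0.5674, 0.2095, 0.03]
tool_rot: [0.831, 0.556, 0.005, -0.016]
ft_force: [0.4, -0.6, -0.8]
grip_width: 0.0851
t35.90 pos [0.5674 0.2095 0.03  ] yaw -22.45 tiltz [-0.0098  0.0315 -0.9995] F [ 0.4 -0.6 -0.8] w 0.0851 q [ 0.34  0.6  -0.    0.97  0.03  2.3 ]
  shift now-axes [-1.  -1.1  1. ] turn 0.0  shift after turn [-1.  -1.1  1. ]
clock: 36.4
eef_pos: [0.5677, 0.2096, 0.0304]
tool_rot: [0.831, 0.556, 0.005, -0.016]
ft_force: [-0.0, 0.2, -1.0]
grip_width: 0.0388
t36.40 pos [0.5677 0.2096 0.0304] yaw -22.45 tiltz [-0.0091  0.0318 -0.9995] F [-0.   0.2 -1. ] w 0.0388 q [ 0.34  0.6  -0.    0.97  0.03  2.3 ]
  shift now-axes [-1.2 -1.3  1.4] turn 0.0  shift after turn [-1.2 -1.4  1.4]
```

```bash
python3 -m crank '[[[0,0,1.5,0,255],[0,0,0,0,255],[0,0,0,0,255],[0,0,0,0,255]]]'
python3 n.py .5660 .2090 .029 -22.5
python3 - <<'E'
from h import *
from workcell import bot
c,o=wristcam(bot); cv2.imwrite("pics/w10.png",c["img"])
c=bot.camera("side"); cv2.imwrite("pics/d10.png",cv2.resize(c["img"][180:320,120:300],None,fx=4,fy=4,interpolation=cv2.INTER_CUBIC))
E
```

```text
clock: 36.9
eef_pos: [0.568, 0.2098, 0.0299]
tool_rot: [0.831, 0.556, 0.006, -0.016]
ft_force: [-0.4, -0.2, 0.7]
grip_width: 0.0257
t36.90 pos [0.568  0.2098 0.0299] yaw -22.45 tiltz [-0.0081  0.0322 -0.9994] F [-0.4 -0.2  0.7] w 0.0257 q [ 0.34  0.6  -0.    0.97  0.03  2.3 ]
  shift now-axes [-1.5 -1.5  0.9] turn 0.0  shift after turn [-1.5 -1.5  0.9]
```

View pics/w10.png

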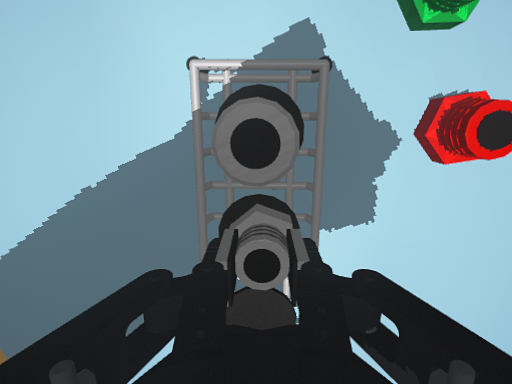

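View pics/d10.png

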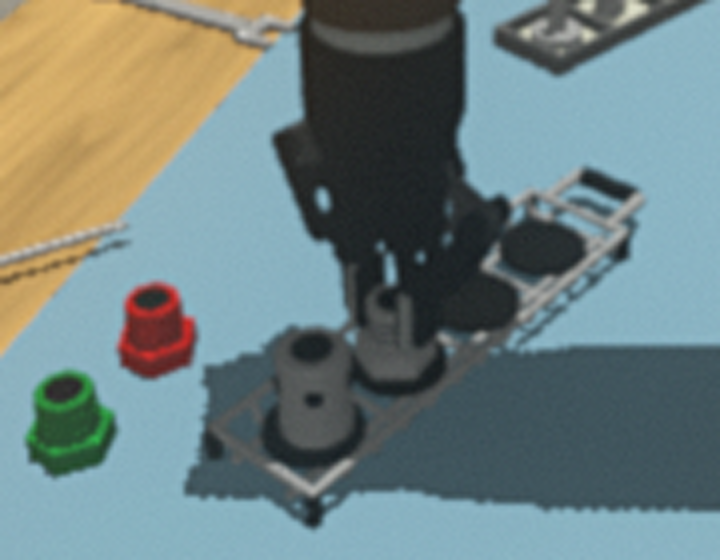

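```bash
python3 -m crank '[[[0,0,-10,0,255],[0,0,-30,0,255],[0,0,-50,0,255],[0,0,-50,0,255],[0,0,-30,0,255],[0,0,0,0,255]]]'
python3 n.py .5108 -.2636 .0209 -29.4
```

```text
clock: 37.75
eef_pos: [0.5681, 0.2036, 0.2043]
tool_rot: [0.831, 0.556, 0.003, -0.016]
ft_force: [-0.5, 0.1, -2.5]
grip_width: 0.0262
t37.75 pos [0.5681 0.2036 0.2043] yaw -22.46 tiltz [-0.0124  0.0305 -0.9995] F [-0.5  0.1 -2.5] w 0.0262 q [0.33 0.46 0.25 1.36 0.03 2.29]
  shift now-axes [-457.7  129.7  169.8] turn 6.9  shift after turn [-435.1  179.4  183.4]
```

```bash
python3 -m crank '[[[0,0,0,6.9,255],[-20,8,0,0,255],[-35,14,0,0,255],[-42,18,0,0,255],[-42,18,0,0,255],[-42,18,0,0,255],[-42,18,0,0,255],[-42,18,0,0,255],[-42,18,0,0,255],[-42,18,0,0,255],[-30,12,0,0,255],[-15,6,0,0,255]]]'
python3 n.py .5108 -.2636 .0209 -29.4
```

```text
clock: 39.25
eef_pos: [0.5019, -0.2407, 0.1728]
tool_rot: [0.861, 0.508, -0.013, -0.025]
ft_force: [-0.2, 0.8, -1.9]
grip_width: 0.0259
t39.25 pos [ 0.5019 -0.2407  0.1728] yaw -28.96 tiltz [-0.0469  0.0298 -0.9985] F [-0.2  0.8 -1.9] w 0.0259 q [-0.45  0.43  0.11  1.31  0.01  1.63]
  shift now-axes [-16.3  27.3 150.5] turn 0.4  shift after turn [-15.6  19.  151.9]
```

```bash
python3 -m crank '[[[-5,6,-10,0.4,255],[-5,6,-15,0,255],[-4,5,-15,0,255],[0,0,-15,0,255],[0,0,-15,0,255],[0,0,0,0,255],[0,0,0,0,255]]]'
python3 n.py .5108 -.2636 .0209 -29.4
python3 -m crank '[[[0,0,40,0,255],[0,0,50,0,255],[0,0,40,0,255],[0,0,0,0,255],[0,0,0,0,255]]]'
python3 n.py .5108 -.2636 .0209 -29.4
```

```text
clock: 40.12
eef_pos: [0.5142, -0.2594, 0.2435]
tool_rot: [0.861, 0.508, -0.013, -0.027]
ft_force: [-0.2, 0.2, -3.1]
grip_width: 0.0256
t40.12 pos [ 0.5142 -0.2594  0.2435] yaw -28.95 tiltz [-0.0497  0.0339 -0.9982] F [-0.2  0.2 -3.1] w 0.0256 q [-0.47  0.44  0.32  1.51  0.01  1.6 ]
  shift now-axes [ -6.5  12.4 222.2] turn 0.5  shift after turn [ -5.3  -0.9 222.6]
clock: 40.75
eef_pos: [0.508, -0.2531, 0.1103]
tool_rot: [0.86, 0.509, -0.013, -0.027]
ft_force: [-0.4, -0.9, -1.5]
grip_width: 0.0256
t40.75 pos [ 0.508  -0.2531  0.1103] yaw -28.77 tiltz [-0.0494  0.0342 -0.9982] F [-0.4 -0.9 -1.5] w 0.0256 q [-0.47  0.5   0.05  1.19  0.01  1.61]
  shift now-axes [-8.4 12.8 88.8] turn 0.6  shift after turn [-7.8  7.6 89.4]
```

```bash
python3 -m crank '[[[0,0,-15,0,255],[0,0,-15,0,255],[0,0,-15,0,255],[0,0,-15,0,255],[0,0,-15,0,255],[0,0,-15,0,255],[0,0,-15,0,255],[0,0,0,0,255],[0,0,0,0,255]]]'
python3 n.py .5108 -.2636 .0209 -29.4
```

```text
clock: 41.88
eef_pos: [0.5218, -0.2611, 0.2448]
tool_rot: [0.861, 0.509, -0.002, -0.011]
ft_force: [0.2, -0.2, -1.9]
grip_width: 0.0262
t41.88 pos [ 0.5218 -0.2611  0.2448] yaw -28.77 tiltz [-0.014   0.0164 -0.9998] F [ 0.2 -0.2 -1.9] w 0.0262 q [-0.47  0.42  0.3   1.47  0.01  1.6 ]
  shift now-axes [ -9.2  -4.  224. ] turn 0.6  shift after turn [ -7.6  -8.4 223.9]
```

```bash
python3 -m crank '[[[-4,-3,10,0.6,255],[-4,-2,30,0,255],[0,0,45,0,255],[0,0,45,0,255],[0,0,30,0,255],[0,0,10,0,255],[0,0,0,0,255],[0,0,0,0,255]]]'
python3 n.py .5108 -.2636 .0209 -29.4
```

```text
clock: 42.88
eef_pos: [0.5061, -0.2624, 0.0657]
tool_rot: [0.864, 0.503, -0.004, -0.013]
ft_force: [-0.2, -0.3, -1.4]
grip_width: 0.0258
t42.88 pos [ 0.5061 -0.2624  0.0657] yaw -29.58 tiltz [-0.0197  0.0187 -0.9996] F [-0.2 -0.3 -1.4] w 0.0258 q [-0.48  0.52 -0.04  1.04  0.01  1.6 ]
  shift now-axes [ 1.   5.9 44.7] turn -0.2  shift after turn [ 1.2  4.7 44.8]
```

```bash
python3 -m crank '[[[0,3,5,0,255],[0,2,8,0,255],[0,0,10,0,255],[0,0,6,0,255],[0,0,2,0,255],[0,0,0,0,255]]]'
python3 n.py .5108 -.2636 .0209 -29.4
```

```text
clock: 43.62
eef_pos: [0.5121, -0.2654, 0.0351]
tool_rot: [0.864, 0.503, -0.002, -0.011]
ft_force: [0.2, 1.0, -1.1]
grip_width: 0.0257
t43.62 pos [ 0.5121 -0.2654  0.0351] yaw -29.57 tiltz [-0.015   0.0161 -0.9998] F [ 0.2  1.  -1.1] w 0.0257 q [-0.48  0.56 -0.06  0.98  0.01  1.6 ]
  shift now-axes [ 0.8 -1.8 14.2] turn -0.2  shift after turn [ 0.9 -2.1 14.2]
```

```bash
python3 -m crank '[[[0,-1,5,0,255],[0,0,5,0,255],[0,0,2,0,255],[0,0,1,0,255],[0,0,0,0,255]]]'
python3 n.py .5108 -.2636 .0209 -29.4
```

```text
clock: 44.25
eef_pos: [0.5113, -0.2648, 0.0216]
tool_rot: [0.864, 0.503, -0.002, -0.01]
ft_force: [0.1, -0.4, -1.4]
grip_width: 0.026
t44.25 pos [ 0.5113 -0.2648  0.0216] yaw -29.57 tiltz [-0.0144  0.0158 -0.9998] F [ 0.1 -0.4 -1.4] w 0.0260 q [-0.48  0.57 -0.08  0.94  0.01  1.61]
  shift now-axes [ 0.8 -1.   0.7] turn -0.2  shift after turn [ 0.8 -1.   0.7]
```

```bash
python3 -m crank '[[[0,0,0.7,0,255],[0,0,0.7,0,255],[0,0,0.7,0,255]]]'
python3 n.py .5108 -.2636 .0209 -29.4
```

```text
clock: 44.62
eef_pos: [0.5113, -0.2651, 0.021]
tool_rot: [0.864, 0.503, -0.002, -0.01]
ft_force: [-2.1, 0.3, 4.1]
grip_width: 0.0263
t44.62 pos [ 0.5113 -0.2651  0.021 ] yaw -29.58 tiltz [-0.0136  0.015  -0.9998] F [-2.1  0.3  4.1] w 0.0263 q [-0.48  0.57 -0.08  0.94  0.01  1.61]
  shift now-axes [ 1.1 -1.2  0.1] turn -0.2  shift after turn [ 1.1 -1.2  0.1]
```

```bash
python3 -m crank '[[[0,0,0.5,0,255],[0,0,0,0,170],[0,0,0,0,120],[0,0,0,0,0],[0,0,0,0,0],[0,0,0,0,0],[0,0,-15,0,0],[0,0,-40,0,0],[0,0,-50,0,0],[0,0,-40,0,0],[0,0,-20,0,0],[0,0,0,0,0]]]'
python3 n.py .5880 .2640 .035 -22.5
python3 - <<'E'
from h import *
from workcell import bot
c=bot.camera("scene"); cv2.imwrite("pics/s11.png",cv2.resize(c["img"][180:270,70:250],None,fx=4.4,fy=4.4,interpolation=cv2.INTER_CUBIC))
E
```

```text
clock: 46.12
eef_pos: [0.5147, -0.2681, 0.1955]
tool_rot: [0.864, 0.503, -0.0, -0.008]
ft_force: [0.1, -0.1, -0.2]
grip_width: 0.085
t46.12 pos [ 0.5147 -0.2681  0.1955] yaw -29.58 tiltz [-0.0083  0.0125 -0.9999] F [ 0.1 -0.1 -0.2] w 0.0850 q [-0.48  0.43  0.18  1.33  0.01  1.6 ]
  shift now-axes [ 497.8 -196.7  166.6] turn -7.1  shift after turn [ 519.6 -135.9  160.5]
```

View pics/s11.png

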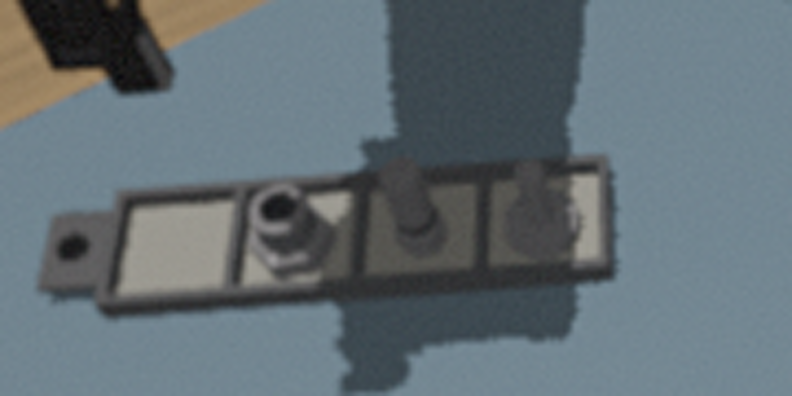

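```bash
python3 -m crank '[[[0,0,0,-7.1,0],[20,-5,0,0,0],[36,-10,0,0,0],[45,-12,0,0,0],[48,-12,0,0,0],[48,-12,0,0,0],[48,-12,0,0,0],[48,-12,0,0,0],[48,-12,0,0,0],[48,-12,0,0,0],[40,-10,0,0,0],[25,-7,0,0,0]]]'
python3 n.py .5880 .2640 .035 -22.5
```

```text
clock: 47.68
eef_pos: [0.5723, 0.2212, 0.1866]
tool_rot: [0.835, 0.55, -0.01, -0.018]
ft_force: [0.2, -1.3, 0.6]
grip_width: 0.0853
t47.67 pos [0.5723 0.2212 0.1866] yaw -23.30 tiltz [-0.037   0.0189 -0.9991] F [ 0.2 -1.3  0.6] w 0.0853 q [0.35 0.51 0.29 1.37 0.03 2.33]
  shift now-axes [ 45.2   3.8 151.7] turn -0.8  shift after turn [ 45.6  -1.9 151.6]
```

```bash
python3 -m crank '[[[12,1,0,-0.8,0],[14,1,0,0,0],[10,0,0,0,0],[0,0,0,0,0],[0,0,-15,0,0],[0,0,-15,0,0],[0,0,-15,0,0],[0,0,-15,0,0],[0,0,-15,0,0],[0,0,0,0,0],[0,0,0,0,0]]]'
python3 n.py .5880 .2640 .035 -22.5
```

```text
clock: 49.05
eef_pos: [0.5912, 0.2497, 0.2686]
tool_rot: [0.834, 0.552, -0.01, -0.018]
ft_force: [0.5, -0.5, -0.6]
grip_width: 0.0855
t49.05 pos [0.5912 0.2497 0.2686] yaw -22.96 tiltz [-0.0361  0.0182 -0.9992] F [ 0.5 -0.5 -0.6] w 0.0855 q [0.39 0.56 0.57 1.61 0.03 2.36]
  shift now-axes [ 11.3   0.9 233.8] turn -0.5  shift after turn [ 12.   -8.5 233.6]
```

```bash
python3 -m crank '[[[5,0,20,-0.5,0],[5,-1,45,0,0],[0,0,45,0,0],[0,0,30,0,0],[0,0,10,0,0],[0,0,0,0,0]]]'
python3 n.py .5880 .2640 .035 -22.5
```

```text
clock: 49.8
eef_pos: [0.5878, 0.2605, 0.1137]
tool_rot: [0.832, 0.555, -0.011, -0.018]
ft_force: [-0.8, 0.8, 1.1]
grip_width: 0.0856
t49.80 pos [0.5878 0.2605 0.1137] yaw -22.56 tiltz [-0.0373  0.0175 -0.9992] F [-0.8  0.8  1.1] w 0.0856 q [0.4  0.61 0.26 1.25 0.03 2.37]
  shift now-axes [ 3.1  2.1 78.7] turn -0.1  shift after turn [ 3.3 -1.2 78.7]
```

```bash
python3 -m crank '[[[0,0,-15,0,0],[0,0,-15,0,0],[0,0,-15,0,0],[0,0,-15,0,0],[0,0,-15,0,0],[0,0,-15,0,0],[0,0,0,0,0],[0,0,0,0,0]]]'
python3 n.py .5880 .2640 .035 -22.5
```

```text
clock: 50.8
eef_pos: [0.5975, 0.2609, 0.2266]
tool_rot: [0.832, 0.555, 0.003, -0.015]
ft_force: [1.0, 0.3, 0.2]
grip_width: 0.0854
t50.80 pos [0.5975 0.2609 0.2266] yaw -22.57 tiltz [-0.011   0.0285 -0.9995] F [1.  0.3 0.2] w 0.0854 q [0.4  0.56 0.47 1.48 0.03 2.36]
  shift now-axes [ -5.   -5.9 191.7] turn -0.1  shift after turn [ -0.8 -10.  191.6]
```

Works: tilt is now about 1.7°. Descend.

```bash
python3 -m crank '[[[-2,-3,15,0,0],[-2,-3,40,0,0],[0,0,45,0,0],[0,0,30,0,0],[0,0,10,0,0],[0,0,0,0,0]]]'
python3 n.py .5880 .2640 .035 -22.5
```

```text
clock: 51.55
eef_pos: [0.5888, 0.2636, 0.0835]
tool_rot: [0.832, 0.555, 0.004, -0.015]
ft_force: [0.0, -0.3, -0.8]
grip_width: 0.0855
t51.55 pos [0.5888 0.2636 0.0835] yaw -22.57 tiltz [-0.0096  0.029  -0.9995] F [ 0.  -0.3 -0.8] w 0.0855 q [0.41 0.62 0.19 1.14 0.03 2.37]
  shift now-axes [-1.   0.1 48.5] turn -0.1  shift after turn [ 0.1 -0.9 48.5]
```

```bash
python3 -m crank '[[[0,0,8,0,0],[0,0,12,0,0],[0,0,12,0,0],[0,0,10,0,0],[0,0,4,0,0],[0,0,0,0,0]]]'
python3 n.py .5880 .2640 .032 -22.5
python3 - <<'E'
from h import *
from workcell import bot
c,o=wristcam(bot); cv2.imwrite("pics/w12.png",c["img"])
E
```

```text
clock: 52.3
eef_pos: [0.5908, 0.2659, 0.0378]
tool_rot: [0.832, 0.555, 0.007, -0.014]
ft_force: [0.5, 0.3, 0.5]
grip_width: 0.0849
t52.30 pos [0.5908 0.2659 0.0378] yaw -22.57 tiltz [-0.0042  0.0314 -0.9995] F [0.5 0.3 0.5] w 0.0849 q [0.41 0.66 0.13 1.04 0.03 2.37]
  shift now-axes [-3.  -1.7  5.7] turn -0.1  shift after turn [-2.8 -1.8  5.8]
```

View pics/w12.png

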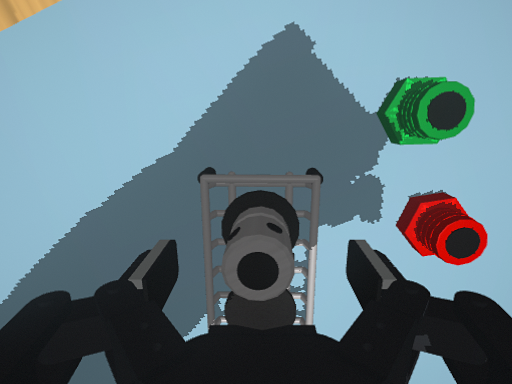

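```bash
python3 -m crank '[[[-2.5,-1.2,4,0,0],[0,0,1,0,0],[0,0,0,0,140],[0,0,0,0,255],[0,0,0,0,255],[0,0,0,0,255],[0,0,0,0,255],[0,0,0,0,255]]]'
python3 n.py .4812 -.3167 .032 -29.4
python3 -m crank '[[[0,0,-10,0,255],[0,0,-30,0,255],[0,0,-50,0,255],[0,0,-50,0,255],[0,0,-30,0,255],[0,0,0,0,255]]]'
python3 n.py .4812 -.3167 .032 -29.4
```

```text
clock: 53.35
eef_pos: [0.5896, 0.2646, 0.0342]
tool_rot: [0.832, 0.555, 0.008, -0.014]
ft_force: [1.0, -0.1, 0.1]
grip_width: 0.0346
t53.35 pos [0.5896 0.2646 0.0342] yaw -22.57 tiltz [-0.0014  0.0326 -0.9995] F [ 1.  -0.1  0.1] w 0.0346 q [0.41 0.66 0.12 1.02 0.03 2.37]
  shift now-axes [-578.1  123.   -16.6] turn 6.8  shift after turn [-559.6  190.9    2.2]
clock: 54.1
eef_pos: [0.5877, 0.2579, 0.2076]
tool_rot: [0.832, 0.555, 0.005, -0.015]
ft_force: [-0.1, 1.3, -3.3]
grip_width: 0.0343
t54.10 pos [0.5877 0.2579 0.2076] yaw -22.58 tiltz [-0.0083  0.0295 -0.9995] F [-0.1  1.3 -3.3] w 0.0343 q [0.4  0.54 0.38 1.41 0.03 2.36]
  shift now-axes [-575.4  125.6  159.5] turn 6.8  shift after turn [-552.9  189.2  175.6]
```

```bash
python3 -m crank '[[[0,0,0,6.8,255],[-20,7,0,0,255],[-38,13,0,0,255],[-48,16,0,0,255],[-50,17,0,0,255],[-50,17,0,0,255],[-50,17,0,0,255],[-50,17,0,0,255],[-50,17,0,0,255],[-50,17,0,0,255],[-48,17,0,0,255],[-35,12,0,0,255]]]'
python3 n.py .4812 -.3167 .0252 -29.4
python3 -m crank '[[[-18,7,0,0,255],[0,0,0,0,255],[0,0,0,0,255]]]'
python3 n.py .4812 -.3167 .0252 -29.4
```

```text
clock: 55.6
eef_pos: [0.4768, -0.2608, 0.1704]
tool_rot: [0.862, 0.506, -0.011, -0.025]
ft_force: [0.1, -0.2, -1.4]
grip_width: 0.0343
t55.60 pos [ 0.4768 -0.2608  0.1704] yaw -29.18 tiltz [-0.0445  0.0308 -0.9985] F [ 0.1 -0.2 -1.4] w 0.0343 q [-0.5   0.4   0.07  1.29  0.01  1.58]
  shift now-axes [-47.4  38.9 143.1] turn 0.2  shift after turn [-46.5  31.3 145.2]
clock: 55.98
eef_pos: [0.4714, -0.2803, 0.1657]
tool_rot: [0.863, 0.504, -0.013, -0.028]
ft_force: [-0.6, 0.5, -2.1]
grip_width: 0.0341
t55.98 pos [ 0.4714 -0.2803  0.1657] yaw -29.37 tiltz [-0.0504  0.036  -0.9981] F [-0.6  0.5 -2.1] w 0.0341 q [-0.54  0.42  0.08  1.3   0.01  1.54]
  shift now-axes [-27.8  35.  138.4] turn 0.0  shift after turn [-26.9  26.4 140.5]
```

```bash
python3 -m crank '[[[-8,8,15,0,255],[-10,9,30,0,255],[-8,7,10,0,255],[0,0,0,0,255],[0,0,0,0,255]]]'
python3 n.py .4812 -.3167 .0252 -29.4
python3 -m crank '[[[0,0,-15,0,255],[0,0,-15,0,255],[0,0,-15,0,255],[0,0,-15,0,255],[0,0,-15,0,255],[0,0,-15,0,255],[0,0,-15,0,255],[0,0,0,0,255],[0,0,0,0,255]]]'
python3 n.py .4812 -.3167 .0252 -29.4
```

```text
clock: 56.6
eef_pos: [0.4794, -0.3107, 0.1065]
tool_rot: [0.861, 0.507, -0.012, -0.028]
ft_force: [-0.1, 0.0, -1.2]
grip_width: 0.0341
t56.60 pos [ 0.4794 -0.3107  0.1065] yaw -28.97 tiltz [-0.0497  0.0362 -0.9981] F [-0.1  0.  -1.2] w 0.0341 q [-0.58  0.51  0.06  1.19  0.    1.5 ]
  shift now-axes [-5.   9.5 80.8] turn 0.4  shift after turn [-4.3  4.5 81.3]
clock: 57.72
eef_pos: [0.4883, -0.3154, 0.2309]
tool_rot: [0.861, 0.508, -0.007, -0.019]
ft_force: [0.3, 0.8, -4.0]
grip_width: 0.0343
t57.73 pos [ 0.4883 -0.3154  0.2309] yaw -28.87 tiltz [-0.032   0.0251 -0.9992] F [ 0.3  0.8 -4. ] w 0.0343 q [-0.58  0.44  0.29  1.46  0.    1.5 ]
  shift now-axes [ -5.9   2.7 205.8] turn 0.5  shift after turn [ -4.6  -5.5 205.7]
```

```bash
python3 -m crank '[[[-3,1,15,0.5,255],[-2,1,40,0,255],[0,0,50,0,255],[0,0,40,0,255],[0,0,15,0,255],[0,0,0,0,255],[0,0,0,0,255]]]'
python3 n.py .4812 -.3167 .0252 -29.4
```

```text
clock: 58.6
eef_pos: [0.477, -0.3147, 0.0576]
tool_rot: [0.864, 0.503, -0.01, -0.024]
ft_force: [-0.2, -1.0, -1.4]
grip_width: 0.0345
t58.60 pos [ 0.477  -0.3147  0.0576] yaw -29.53 tiltz [-0.0413  0.0307 -0.9987] F [-0.2 -1.  -1.4] w 0.0345 q [-0.58  0.55 -0.01  1.06  0.    1.5 ]
  shift now-axes [ 0.1  6.3 32.1] turn -0.1  shift after turn [ 0.3  4.7 32.4]
```

```bash
python3 -m crank '[[[0,3,4,0,255],[0,3,8,0,255],[0,0,8,0,255],[0,0,3,0,255],[0,0,0,0,255]]]'
python3 n.py .4812 -.3167 .0252 -29.4
```

```text
clock: 59.22
eef_pos: [0.4833, -0.3183, 0.035]
tool_rot: [0.864, 0.503, -0.009, -0.021]
ft_force: [1.1, 0.4, -1.8]
grip_width: 0.0343
t59.23 pos [ 0.4833 -0.3183  0.035 ] yaw -29.54 tiltz [-0.0371  0.0279 -0.9989] F [ 1.1  0.4 -1.8] w 0.0343 q [-0.58  0.58 -0.02  1.02  0.    1.5 ]
  shift now-axes [ 0.3 -2.2  9.9] turn -0.1  shift after turn [ 0.3 -2.6  9.8]
```

```bash
python3 -m crank '[[[0,-1,4,0,255],[0,0,3,0,255],[0,0,1,0,255],[0,0,0.5,0,255]]]'
python3 n.py .4812 -.3167 .0252 -29.4
python3 - <<'E'
from h import *
from workcell import bot
c=bot.camera("scene"); cv2.imwrite("pics/s13.png",cv2.resize(c["img"][180:270,70:250],None,fx=4.4,fy=4.4,interpolation=cv2.INTER_CUBIC))
E
```

```text
clock: 59.72
eef_pos: [0.4822, -0.3176, 0.0264]
tool_rot: [0.864, 0.503, -0.009, -0.021]
ft_force: [-0.3, 0.4, -2.1]
grip_width: 0.0343
t59.73 pos [ 0.4822 -0.3176  0.0264] yaw -29.54 tiltz [-0.0366  0.0275 -0.999 ] F [-0.3  0.4 -2.1] w 0.0343 q [-0.58  0.59 -0.03  1.    0.    1.5 ]
  shift now-axes [ 0.3 -1.3  1.2] turn -0.1  shift after turn [ 0.3 -1.3  1.2]
```

View pics/s13.png

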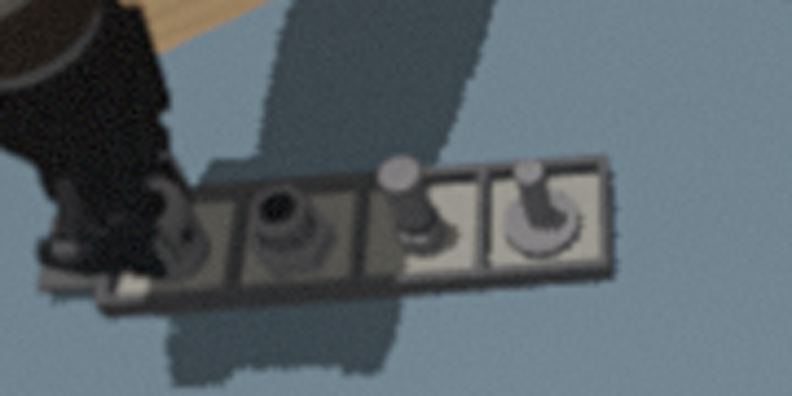

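```bash
python3 -m crank '[[[0,0,0.8,0,255],[0,0,0.7,0,255],[0,0,0.5,0,255]]]'
python3 n.py .4812 -.3167 .0252 -29.4
```

```text
clock: 60.15
eef_pos: [0.4823, -0.3178, 0.0257]
tool_rot: [0.864, 0.503, -0.009, -0.021]
ft_force: [-0.7, 0.9, 2.5]
grip_width: 0.0343
t60.15 pos [ 0.4823 -0.3178  0.0257] yaw -29.54 tiltz [-0.0358  0.0268 -0.999 ] F [-0.7  0.9  2.5] w 0.0343 q [-0.58  0.59 -0.04  0.99  0.    1.5 ]
  shift now-axes [ 0.4 -1.5  0.5] turn -0.1  shift after turn [ 0.4 -1.5  0.5]
```

```bash
python3 -m crank '[[[0,0,0.8,0,255],[0,0,0.6,0,255]]]'
python3 n.py .4812 -.3167 .0252 -29.4
python3 -m crank '[[[0,0,0,0,150],[0,0,0,0,100],[0,0,0,0,0],[0,0,0,0,0],[0,0,0,0,0],[0,0,-15,0,0],[0,0,-40,0,0],[0,0,-50,0,0],[0,0,-40,0,0],[0,0,-20,0,0],[0,0,0,0,0],[0,0,0,0,0]]]'
python3 n.py .4812 -.3167 .0252 -29.4
python3 - <<'E'
from h import *
from workcell import bot
c,o=wristcam(bot); cv2.imwrite("pics/w14.png",c["img"])
c=bot.camera("scene"); cv2.imwrite("pics/s14.png",cv2.resize(c["img"][180:270,70:250],None,fx=4.4,fy=4.4,interpolation=cv2.INTER_CUBIC))
c=bot.camera("side"); cv2.imwrite("pics/d14.png",cv2.resize(c["img"][140:210,220:330],None,fx=7,fy=7,interpolation=cv2.INTER_CUBIC))
E
```

```text
clock: 60.4
eef_pos: [0.4823, -0.3178, 0.0256]
tool_rot: [0.864, 0.503, -0.009, -0.02]
ft_force: [-2.1, 1.3, 5.0]
grip_width: 0.0343
t60.40 pos [ 0.4823 -0.3178  0.0256] yaw -29.54 tiltz [-0.0352  0.0264 -0.999 ] F [-2.1  1.3  5. ] w 0.0343 q [-0.58  0.59 -0.04  0.99  0.    1.5 ]
  shift now-axes [ 0.4 -1.5  0.5] turn -0.1  shift after turn [ 0.4 -1.5  0.4]
clock: 61.9
eef_pos: [0.4893, -0.3229, 0.2]
tool_rot: [0.864, 0.503, -0.007, -0.018]
ft_force: [0.5, -0.5, 0.2]
grip_width: 0.0853
t61.90 pos [ 0.4893 -0.3229  0.2   ] yaw -29.54 tiltz [-0.0301  0.0232 -0.9993] F [ 0.5 -0.5  0.2] w 0.0853 q [-0.58  0.46  0.24  1.39  0.    1.5 ]
  shift now-axes [  0.5  -3.5 175.1] turn -0.1  shift after turn [  1.4 -10.1 174.8]
```

View pics/w14.png

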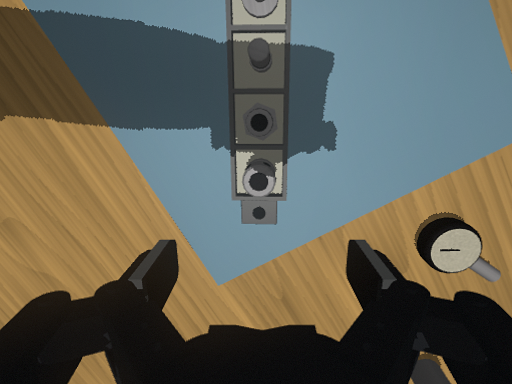

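View pics/s14.png

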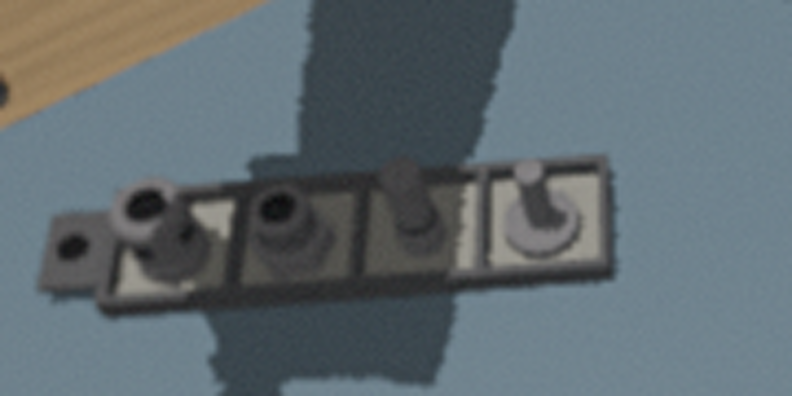

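View pics/d14.png

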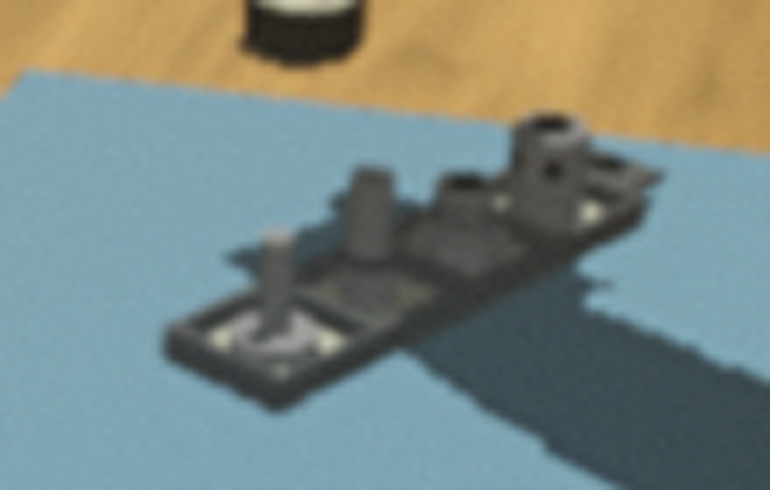

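```bash
python3 - <<'E'
from h import *
from workcell import bot
sc=bot.camera("scene");sd=bot.camera("side")
un=lambda p,f,o:((p[0]+.5)/f-.5+o[0],(p[1]+.5)/f-.5+o[1])
for k,a,b,z in [("turret",(147,207),(549,130),.051),("cap",(278,208),(463,186),.041),("spindle",(400,172),(372,178),.065),("piston",(529,171),(279,240),.057)]:
    print(k,hit(sc,un(a,4.4,(70,180)),z).round(4),hit(sd,un(b,7,(220,140)),z).round(4))
E
```

```text
turret [ 0.4817 -0.3181  0.051 ] [ 0.4793 -0.3078  0.051 ]
cap [ 0.5106 -0.2659  0.041 ] [ 0.5096 -0.2589  0.041 ]
spindle [ 0.5426 -0.2109  0.065 ] [ 0.5403 -0.204   0.065 ]
piston [ 0.5715 -0.1589  0.057 ] [ 0.5676 -0.1517  0.057 ]
```

```bash
python3 - <<'E'
from workcell import bot
print(bot.job_done()); o=bot.get_obs(); print(o["clock"],o["ft_force"])
E
```

```text
the job is handed in; nothing more can be done
None
the job is handed in; nothing more can be done
```

I moved all four parts from the rack to the tray in reverse order and handed the job in at about 62 s of the 96 s. From the compartment farthest from the tab to the one beside it, they stand as piston, spindle, cap, turret. I lowered each part until the wrist felt the floor (about 2–9 N) and only then released it. The red and green look-alikes were not touched.

**Last checks:**
- **Pictures:** the final scene, side and wrist pictures show all four standing upright, one to a compartment, with the gripper clear. The piston is cut off at the edge of the wrist view.
- **Positions:** from the scene camera, the tops of the parts lie within about 1 mm of where I released them, at their full upright heights.

**What disagreed:**
- **Side camera:** it put the same tops 7–10 mm off in y. The shift was nearly the same for all four, and that camera sees the tray from far away, so I took it as a bias.
- **Tray position:** the scene and wrist measurements of the tray centre differed by about 3.5 mm, so I used a value in between.
- **Tool tilt:** the tool picked up a tilt of up to about 4° during fast moves. I worked it down to under 2.5° from the gripping angle before each release.

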